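Load the tool carrier in machining order

TASK

The four cutting tools stand in the blue setting stand in the order in which the job uses them, counted from its red end. Move them into the empty pockets of the aluminium tool carrier in the same order, counted from the carrier's own red end, so that the machine takes them up in the right sequence. Keep each tool upright, seat it fully home on its flange and let go.

Things in the scene. Friction and masses are not known exactly. Their poses are not given: they have to be found in the camera images.
- drill_nose (a point): Upright steel tool holder, yellow ring, thin brass-coloured twist drill, 9 mm across. Point on the axis in the dark round nose, 36 mm above the seating face (underside of the 38 mm flange). z up along the axis; round, so yaw is free. Flange and ring reach 15 mm above that face, the nose (28 mm across, grip it from 20 to 44 mm), cutter to 68 mm at most; below: taper and stud, 42 mm long. 0.35 kg.
- countersink_nose (a point): Upright steel tool holder, green ring, bright pointed cone, 22 mm across at its base. Point on the axis in the dark round nose, 36 mm above the seating face (underside of the 38 mm flange). z up along the axis; round, so yaw is free. Flange and ring reach 15 mm above that face, the nose (28 mm across, grip it from 20 to 44 mm), cutter to 68 mm at most; below: taper and stud, 42 mm long. 0.35 kg.
- end_mill_nose (a point): Upright steel tool holder, blue ring, bright flat-ended cutter, 14 mm across. Point on the axis in the dark round nose, 36 mm above the seating face (underside of the 38 mm flange). z up along the axis; round, so yaw is free. Flange and ring reach 15 mm above that face, the nose (28 mm across, grip it from 20 to 44 mm), cutter to 68 mm at most; below: taper and stud, 42 mm long. 0.35 kg.
- insert_mill_nose (a point): Upright steel tool holder, white ring, dark flat cutter head, 25 mm across, with three small brass-coloured tips. Point on the axis in the dark round nose, 36 mm above the seating face (underside of the 38 mm flange). z up along the axis; round, so yaw is free. Flange and ring reach 15 mm above that face, the nose (28 mm across, grip it from 20 to 44 mm), cutter to 68 mm at most; below: taper and stud, 42 mm long. 0.35 kg.
- setting_stand: Low blue rack, 248 x 70 mm, fixed, that holds the row at the start. Origin on the bench under its centre; z up, x along the row. Red cheek (70 mm high) at its -x end; stations 1 to 4 at x = -84, -28, 28, 84 mm, y = 0. Flanges rest on black rims 62 mm above the bench. One rack stands at the left, one at the right; between them bins and drawers up to 0.24 m high fill world x > 0.52 m, |y| < 0.25 m.
- carrier: Low aluminium rack with four empty black pockets, 248 x 70 mm, fixed. Origin on the bench under its centre, x along the row, z up; red cheek (70 mm high) at its -x end. Pockets 1, 2, 3, 4 at x = -84, -28, 28, 84 mm, y = 0; rims 62 mm above the bench, 28 mm straight bore, over 42 mm deep. Holder home: flange flat on the rim, nose point 98 mm above the bench.
- seat_drill: Black pocket bush, 50 mm across, of the blue rack: the one in which the holder with the yellow ring stands at the start. Fixed; not handled. Origin: centre of its rim, 62 mm above the bench. Same bore as the pockets of the aluminium rack.
- seat_countersink: Black pocket bush, 50 mm across, of the blue rack: the one in which the holder with the green ring stands at the start. Fixed; not handled. Origin: centre of its rim, 62 mm above the bench. Same bore as the pockets of the aluminium rack.
- seat_end_mill: Black pocket bush, 50 mm across, of the blue rack: the one in which the holder with the blue ring stands at the start. Fixed; not handled. Origin: centre of its rim, 62 mm above the bench. Same bore as the pockets of the aluminium rack.
- seat_insert_mill: Black pocket bush, 50 mm across, of the blue rack: the one in which the holder with the white ring stands at the start. Fixed; not handled. Origin: centre of its rim, 62 mm above the bench. Same bore as the pockets of the aluminium rack.
Not all that is in view belongs to the job. What is shaped like the part that bears drill_nose but orange is not meant.

How it is judged:
By the outcome, as a careful person would: the job done as asked, in the order asked, and still so for the second after the job is handed in, with the robot touching nothing.
It also fails if it takes over 134 s, if anything falls off the work surface, if the arm or the gripper's body presses on something with over 40 N, if the wrist force passes 120 N, or if a joint passes its speed limit or range.

ROBOT

A 6-joint arm with a two-finger parallel gripper is mounted at the origin on a cart in front of the work surface, level with it; the furniture and walls round the work are solid. World frame = base frame: x ahead of the robot, y to its left, z up, the work surface at z = 0. Lengths are in mm, angles in rad, forces in N, time in s.
With the tool pointing down it reaches from about 350 to 775 mm from the base axis. Payload 5.5 kg.
Tool frame: the origin (TCP) lies between the finger pads; the fingertips stand 25 mm ahead of it and the grasp point (between the pads) lies 6 mm ahead of it; x points along the fingers, y is the direction in which the jaws open and shut, and the axes are right-handed (so a half turn about x gives the same grasp; the last joint's range is limited). The gripper opens to 85 mm and grips with 20 to 120 N. Pads are 22 mm wide; open, the fingers measure 114 mm over their backs; the gripper's body (76 mm by 85 mm) begins 54 mm behind the grasp point. The pads swing forward as they close: fully open they stand 13 mm farther back than shut.
Start: joints at [-1.318, 0.313, 0.046, 1.304, 0, 1.431], TCP at [220.095, -531.251, 256.323] pointing down, gripper open.
Joint ranges: [-2.76, 2.76], [-0.86, 1.69], [-1.03, 1.26], [-2.2, 2.34], [-1.47, 1.5], [-3.14, 3.14]. Speed limits (rad/s): [2.57, 2.57, 3.14, 3.14, 3.14, 3.14].

INTERFACE

Orientations are given as [roll, pitch, yaw] about the fixed x, y, z axes, in that order (R = Rz(yaw) Ry(pitch) Rx(roll)).
In Python, from station import manip, grab_frame, hand_in gives the robot as it stands.
- The arm moves only by the tool move_arm, never from a script. Its argument "steps" is a list of rows, each a list of 3 entries, a list of its own where there are three numbers: the shift along the tool's x, y, z in cm, then the turn, a rotation vector about the tool's x, y, z in rad, then the finger opening in cm, from 0 to 8.54. In form: [[[dx, dy, dz], [ax, ay, az], hand], ...]. A call has 1 to 12 rows; each row shifts and turns the commanded pose from where the row before left it, along the tool's axes as they then stand; what a row does not reach is not made up. A row lasts 1/8 s, in which the tool goes at most 62.5 mm and 10.7 degrees, less where a joint would pass 70% of its speed; a pose out of reach is approached as far as the arm can. A call is refused whole if a number of a shift passes 6.25 or a number of a turn 0.188, either way. A call with a gripper value outside its range is refused whole. The fingers move at their own pace and stop on an object; "newtons" is the grip in N (left out, the last holds). Time passes only in rows, so rows that do not move let the fingers close. It gives the time, the measured TCP pose, the force and the opening at its end, in the units of the state.
- manip.observe(): the state, without advancing time (a new reading comes with each control period).
- grab_frame(name): name is "scene" or "side" or "wrist"; returns a dict with "img" (384x512x3 uint8, red, green, blue), "fx", "fy", "cx", "cy" (pixels), "cam_to_world" (4x4, takes a point from camera to world coordinates). Camera axes: x right, y down, z forward; pixel columns grow to the right and rows downward; lengths in mm; the calibration is good to about 2 mm. A picture is of the moment at which its call begins. There is no depth.
- hand_in(): hands the job in, once; it reports no verdict.
The state is a dict: "time_s": time; "qpos": joint angles; "joint_velocities": joint speeds; "tau": joint torques, N m; "position": TCP position; "orientation": TCP orientation; "wrist_force": force on the tool from outside, world axes, zero at the start; "wrist_torque": the same for the moment, N m; "width": finger opening in mm.
Only numpy, scipy, OpenCV 4.12 (cv2) and the standard library are available. Lean on these libraries where they do the work, as an engineer would, in place of code of your own. Each camera call takes 0.05 s, during which the arm holds its last target.

## Working session

There is one attempt and no reset: what is moved stays moved. The work goes in short steps, Python scripts to look and compute and a tool call to move; the robot and the scene stay as the last step left them, time stands still between calls to the robot, and variables do not carry over. Pictures are saved under pics/ and viewed, and the job is handed in when it is done.

Besides the shell and the picture viewer there is one more tool, called in YAML: its name, and indented under it one key for each argument. move_arm: Moves the arm, as the interface text tells. Its arguments: {"type":"object","properties":{"steps":{"type":"array"},"newtons":{"type":"number"}},"required":["steps"]}

```bash
mkdir -p pics; ls; python3 - <<'E'
from station import manip, grab_frame
import cv2, numpy as np
np.set_printoptions(precision=4,suppress=True)
print(manip.observe())
for n in ["scene","side","wrist"]:
    f=grab_frame(n); cv2.imwrite(f"pics/{n}0.png",f["img"][:,:,::-1]); print(n,f["fx"],f["fy"],f["cx"],f["cy"]); print(np.array(f["cam_to_world"]))
E
```

```text
pics
{'time_s': 0.0, 'qpos': array([-1.3176,  0.314 ,  0.045 ,  1.3036, -0.    ,  1.4312]), 'joint_velocities': array([ 0.0001, -0.001 , -0.0006,  0.0007,  0.0013,  0.0005]), 'tau': array([ -0.0002, -48.0624,  29.8536,   0.0193,  -0.0001,   0.    ]), 'position': array([ 219.982 , -530.7704,  255.4075]), 'orientation': array([-1.6984,  1.569 ,  1.836 ]), 'wrist_force': array([-0.764 , -0.3369,  0.5437]), 'wrist_torque': array([-0.0035, -0.024 , -0.03  ]), 'width': 85.39571234510497}
scene 415.513440665238 415.513440665238 249.40578346416288 183.9797741095912
[[   0.599    -0.5123    0.6154 -237.0525]
 [  -0.8005   -0.4032    0.4435 -519.7763]
 [   0.0209   -0.7583   -0.6516  876.4414]
 [   0.        0.        0.        1.    ]]
side 351.9394159512673 351.9394159512673 255.3815279606148 196.43011036942988
[[ -0.9227  -0.122    0.3657 114.6453]
 [ -0.3854   0.316   -0.867  890.1001]
 [ -0.0097  -0.9409  -0.3386 443.6197]
 [  0.       0.       0.       1.    ]]
wrist 308.9615531732798 308.9615531732798 260.3352953899564 189.09074362407924
[[   0.3822   -0.8883   -0.2548  285.7243]
 [  -0.9241   -0.3675   -0.1051 -503.2489]
 [  -0.0003    0.2756   -0.9613  373.4704]
 [   0.        0.        0.        1.    ]]
```

View pics/scene0.png

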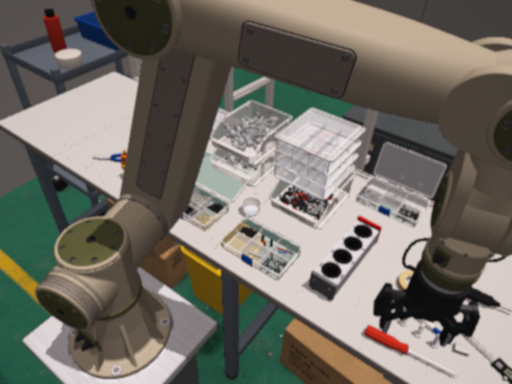

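View pics/side0.png

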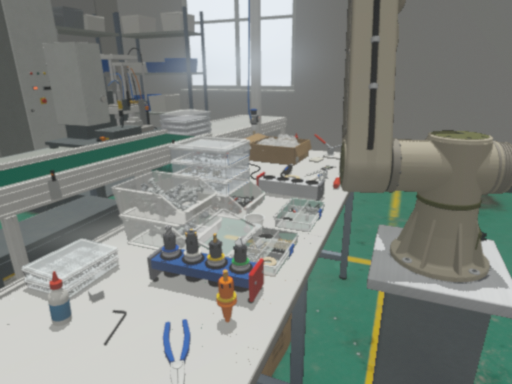

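View pics/wrist0.png

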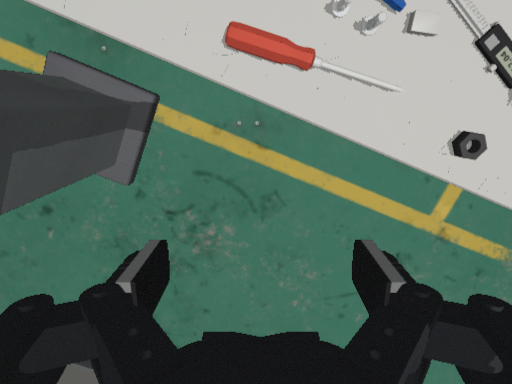

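The scene view shows the carrier at about (345,255), with its red cheek at the far end (369,223). The side view shows the blue stand at about (205,265), with its red cheek at (257,278), the four tools at x≈170–240, and an orange decoy standing at (227,297). I'll enlarge both.

```bash
python3 - <<'E'
import cv2
a=cv2.imread("pics/side0.png")[215:325,135:285]; cv2.imwrite("pics/c1.png",cv2.resize(a,None,fx=5,fy=5,interpolation=cv2.INTER_CUBIC))
a=cv2.imread("pics/scene0.png")[205:305,300:390]; cv2.imwrite("pics/c2.png",cv2.resize(a,None,fx=5,fy=5,interpolation=cv2.INTER_CUBIC))
E
```

```text
(no output)
```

View pics/c1.png

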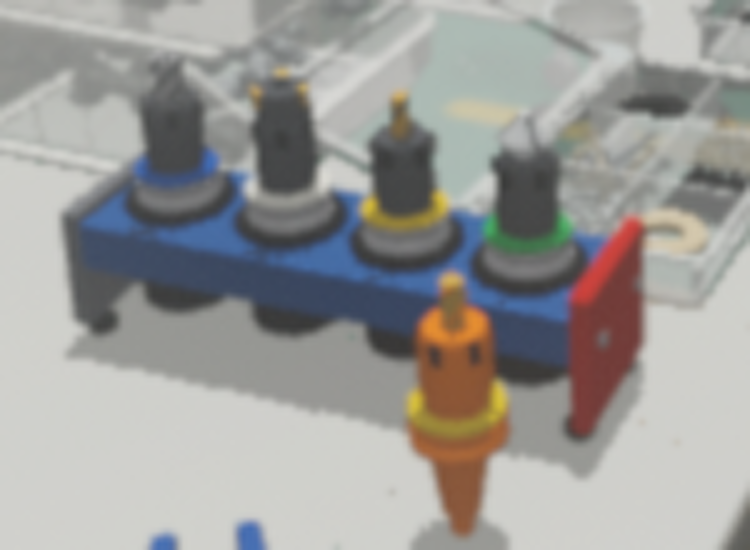

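View pics/c2.png

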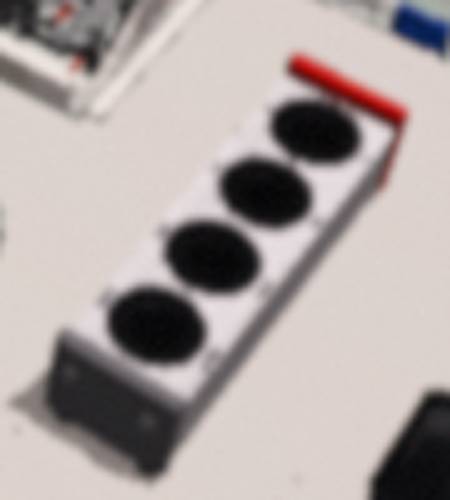

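Order from the red end: green (countersink), yellow (drill), white (insert mill), blue (end mill). The yellow-ringed tool in the stand at crop (400,215) is dark steel, so it's the drill meant. The one at crop (455,380) is orange, so it's the decoy. Next I'll measure.

```bash
cat > h.py <<'E'
import cv2, numpy as np
np.set_printoptions(precision=2,suppress=True)
def ray(f,u,v,z):
    T=np.array(f["cam_to_world"]); d=T[:3,:3]@np.array([(u-f["cx"])/f["fx"],(v-f["cy"])/f["fy"],1]); o=T[:3,3]
    return o+d*(z-o[2])/d[2]
def proj(f,p):
    T=np.array(f["cam_to_world"]); c=T[:3,:3].T@(np.array(p)-T[:3,3]); return np.array([f["fx"]*c[0]/c[2]+f["cx"],f["fy"]*c[1]/c[2]+f["cy"]])
def fitrow(P):
    "P: 4x2 measured in order 1..4; fit rigid row"
    s=np.array([-84,-28,28,84]); c=P.mean(0); d=(s[:,None]*(P-c)).sum(0); k=np.hypot(*d)/(s**2).sum(); a=np.arctan2(d[1],d[0])
    return c,a,k,P-(c+s[:,None]*np.array([np.cos(a),np.sin(a)]))
E
python3 - <<'E'
from h import *
from station import grab_frame
f=grab_frame("scene"); g=f["img"].max(2)
m=np.zeros(g.shape,np.uint8); m[205:290,310:385]=(g[205:290,310:385]<75)
P=[]
for c in cv2.findContours(m,0,cv2.CHAIN_APPROX_NONE)[0]:
    if cv2.contourArea(c)>60:
        e=cv2.fitEllipse(c); print(e, cv2.contourArea(c), ray(f,*e[0],62)); P.append(ray(f,*e[0],62)[:2])
f=grab_frame("side"); h=cv2.cvtColor(f["img"],cv2.COLOR_RGB2HSV)
sub=(slice(215,330),slice(135,290))
for n,lo,hi in [("green",(45,90,50),(85,255,255)),("yel",(20,120,90),(32,255,255)),("red",(0,150,80),(5,255,255)),("red2",(172,150,80),(180,255,255)),("orange",(6,150,90),(16,255,255)),("blue",(105,120,100),(125,255,255))]:
    m=cv2.inRange(h,lo,hi); k=np.zeros_like(m); k[sub]=m[sub]
    N,l,s,c=cv2.connectedComponentsWithStats(k)
    for i in range(1,N):
        if s[i,4]>12: print(n,s[i],c[i],ray(f,*c[i],74)[:2])
E
```

```text
((319.2391357421875, 283.447509765625), (12.37196159362793, 27.963918685913086), 110.92757415771484) 214.0 [ 345.5  -311.18   62.  ]
((330.7475891113281, 269.6854553222656), (13.002896308898926, 18.01705551147461), 104.30536651611328) 182.0 [ 398.12 -313.44   62.  ]
((341.9317626953125, 256.03857421875), (12.129230499267578, 17.202247619628906), 106.26121520996094) 162.0 [ 453.37 -315.38   62.  ]
((352.7786560058594, 243.11444091796875), (11.63005542755127, 16.466629028320312), 107.2530746459961) 148.5 [ 509.55 -317.87   62.  ]
((362.60125732421875, 230.9145965576172), (10.32276439666748, 16.083017349243164), 101.91398620605469) 128.5 [ 565.28 -319.47   62.  ]
green [232 258  17   7  53] [239.92 261.75] [391.14 319.64]
yel [208 254  16   7  51] [215.53 257.45] [446.19 322.64]
yel [217 292  19  10  85] [226.31 297.73] [361.72 438.12]
red [250 259  13  17  68] [255.9  267.66] [351.96 328.63]
orange [219 276  14  23 224] [225.78 287.57] [376.39 411.55]
orange [218 299  18   9  80] [226.47 303.76] [353.84 452.88]
blue [152 255  11   7  44] [157.16 258.45] [557.99 371.6 ]
blue [166 254  20  13 107] [176.93 261.7 ] [511.67 367.41]
blue [188 254  35  20 181] [204.44 267.13] [448.15 364.86]
blue [224 258  24  21 115] [234.99 271.23] [384.82 355.9 ]
blue [183 320   5  10  37] [184.89 324.84] [389.72 523.42]
blue [165 323   4   7  24] [166.75 326.25] [413.87 536.61]
```

```bash
cat >> h.py <<'E'
from scipy.spatial.transform import Rotation as Ro
def pose():
    from station import manip
    s=manip.observe(); return s, np.array(s["position"]), Ro.from_euler("xyz",s["orientation"])
def goto(target,yaxis=None):
    "shift in tool axes (cm) and rotvec to reach target with tool x down, tool y along yaxis"
    s,p,R=pose(); M=R.as_matrix()
    print("t",round(s["time_s"],2),"pos",p,"y",M[:,1],"x",M[:,0],"w",round(s["width"],1),"F",s["wrist_force"],"q",s["qpos"])
    print("shift cm",M.T@(np.array(target)-p)/10)
    if yaxis is not None:
        y=np.array([*yaxis,0.]); y/=np.linalg.norm(y); x=np.array([0,0,-1.]); G=np.c_[x,y,np.cross(x,y)]
        print("rotvec",Ro.from_matrix(M.T@G).as_rotvec(), "shift in goal frame",G.T@(np.array(target)-p)/10)
E
python3 - <<'E'
from h import *
goto([390,300,300],[0,1]); goto([390,300,300],[0,-1])
E
```

```text
t 0.25 pos [ 220.04 -531.03  255.87] y [ 0.38 -0.92 -0.  ] x [-0.  0. -1.] w 85.0 F [ 0.2   0.09 -0.05] q [-1.32  0.31  0.05  1.3  -0.    1.43]
shift cm [ -4.35 -70.27 -47.51]
rotvec [-2.75 -0.    0.  ] shift in goal frame [-4.41 83.1  17.  ]
t 0.25 pos [ 220.04 -531.03  255.87] y [ 0.38 -0.92 -0.  ] x [-0.  0. -1.] w 85.0 F [ 0.2   0.09 -0.05] q [-1.32  0.31  0.05  1.3  -0.    1.43]
shift cm [ -4.35 -70.27 -47.51]
rotvec [0.39 0.   0.  ] shift in goal frame [ -4.41 -83.1  -17.  ]
```

move_arm:
  steps:
    - [[-1, 0, 0], [-0.18, 0, 0], 8.5]
    - [[-1, 0, 0], [-0.18, 0, 0], 8.5]
    - [[-1, 0, 0], [-0.18, 0, 0], 8.5]
    - [[-1, 0, 0], [-0.18, 0, 0], 8.5]
    - [[-1, 0, 0], [-0.18, 0, 0], 8.5]
    - [[-1, 0, 0], [-0.18, 0, 0], 8.5]
    - [[0, 0, 0], [-0.18, 0, 0], 8.5]
    - [[0, 0, 0], [-0.18, 0, 0], 8.5]
    - [[0, 0, 0], [-0.18, 0, 0], 8.5]
    - [[0, 0, 0], [-0.18, 0, 0], 8.5]
    - [[0, 0, 0], [-0.18, 0, 0], 8.5]
    - [[0, 0, 0], [-0.18, 0, 0], 8.5]

```text
time_s: 1.75
position: [220.1, -531.2, 316.1]
orientation: [2.325, 1.571, 1.742]
wrist_force: [0.6, -0.3, 0.7]
width: 84.8
```

```bash
python3 - <<'E'
from h import *
goto([390,300,300],[0,1])
E
```

```text
t 1.75 pos [ 220.09 -531.16  316.15] y [0.55 0.83 0.  ] x [-0.  0. -1.] w 84.8 F [ 0.64 -0.27  0.7 ] q [-1.32  0.31  0.18  1.45  0.   -0.73]
shift cm [  1.64  78.75 -31.56]
rotvec [-0.58 -0.   -0.  ] shift in goal frame [ 1.61 83.12 16.99]
```

move_arm:
  steps:
    - [[0, 0, 0], [-0.145, 0, 0], 8.5]
    - [[0, 0, 0], [-0.145, 0, 0], 8.5]
    - [[0, 0, 0], [-0.145, 0, 0], 8.5]
    - [[0, 0, 0], [-0.145, 0, 0], 8.5]
    - [[0, 5, 4.5], [0, 0, 0], 8.5]
    - [[0, 5, 4.5], [0, 0, 0], 8.5]
    - [[0, 5, 4.5], [0, 0, 0], 8.5]
    - [[0, 5, 4.5], [0, 0, 0], 8.5]
    - [[0, 1.5, 0], [0, 0, 0], 8.5]
    - [[0, 0, 0], [0, 0, 0], 8.5]
    - [[0, 0, 0], [0, 0, 0], 8.5]

```text
time_s: 3.12
position: [388.5, -332.9, 316.3]
orientation: [-1.627, 1.57, -1.638]
wrist_force: [0.9, -0.3, 0.3]
width: 84.9
```

```bash
python3 - <<'E'
from h import *
from station import grab_frame
goto([390,300,300],[0,1])
f=grab_frame("wrist"); cv2.imwrite("pics/w1.png",f["img"][:,:,::-1])
for p in [(565,-319,62),(509.5,-318,62),(453.4,-315.4,62),(398,-313.4,62)]: print(proj(f,p))
E
```

```text
t 3.12 pos [ 388.54 -332.92  316.29] y [ 0.01  1.   -0.  ] x [-0. -0. -1.] w 84.9 F [ 0.89 -0.28  0.27] q [-0.87  0.18  0.02  1.41 -0.   -0.85]
shift cm [ 1.59 63.29 -0.5 ]
rotvec [-0.01 -0.    0.  ] shift in goal frame [ 1.63 63.29  0.15]
[271.59 285.36]
[272.32 248.82]
[274.35 208.98]
[276.05 166.43]
```

View pics/w1.png

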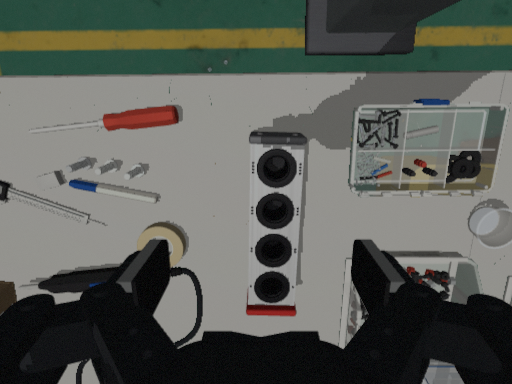

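The wrist view shows the carrier from above, with pockets at about (276,167), (275,210), (273,249) and (271,287) and the red cheek at (271,310). My scene-camera estimates reproject onto these pockets within about 2 px.

```bash
cat >> h.py <<'E'
def rims(f,guess,z=62,r=25):
    "dark rim discs near guesses"
    out=[]
    g=f["img"].max(2)
    for p in guess:
        u,v=proj(f,p); rad=np.linalg.norm(proj(f,[p[0],p[1]+r,z])-[u,v])
        m=(g<95).astype(np.uint8); k=np.zeros_like(m); cv2.circle(k,(int(round(u)),int(round(v))),int(rad*1.35),1,-1); m*=k
        c=max(cv2.findContours(m,0,cv2.CHAIN_APPROX_NONE)[0],key=cv2.contourArea)
        e=cv2.fitEllipse(cv2.convexHull(c)); q=ray(f,*e[0],z)
        print("px",np.array(e[0]),"axes mm",np.array(e[1])/rad*r,"->",q); out.append(q[:2])
    return np.array(out)
E
python3 - <<'E'
from h import *
from station import grab_frame
f=grab_frame("wrist")
P=rims(f,[(565,-319,62),(509.5,-318,62),(453.4,-315.4,62),(398,-313.4,62)])
print(fitrow(P))
S=np.array([[565.28,-319.47],[509.55,-317.87],[453.37,-315.38],[398.12,-313.44]]); print(fitrow(S))
E
```

```text
px [271.79 286.73] axes mm [43.87 49.  ] -> [ 567.   -319.03   62.  ]
px [273.25 250.17] axes mm [44.73 48.88] -> [ 511.34 -317.03   62.  ]
px [274.93 210.56] axes mm [46.43 49.07] -> [ 455.43 -314.87   62.  ]
px [276.58 167.72] axes mm [47.96 48.99] -> [ 399.51 -312.94   62.  ]
(array([ 483.32, -315.96]), np.float64(3.1050275575184463), np.float64(0.9977703287392922), array([[-0.27,  0.01],
       [ 0.04, -0.04],
       [ 0.09,  0.07],
       [ 0.13, -0.04]]))
(array([ 481.58, -316.54]), np.float64(3.104705186580274), np.float64(0.9964993126450417), array([[-0.24,  0.17],
       [-0.01, -0.3 ],
       [-0.23,  0.13],
       [ 0.48,  0.  ]]))
```

move_arm:
  steps:
    - [[0, 5.4, 0], [0, 0, 0], 8.5]
    - [[0, 5.4, 0], [0, 0, 0], 8.5]
    - [[0, 5.4, 0], [0, 0, 0], 8.5]
    - [[0, 5.4, 0], [0, 0, 0], 8.5]
    - [[0, 5.4, 0], [0, 0, 0], 8.5]
    - [[0, 5.4, 0], [0, 0, 0], 8.5]
    - [[0, 5.4, 0], [0, 0, 0], 8.5]
    - [[0, 5.4, 0], [0, 0, 0], 8.5]
    - [[0, 5.4, 0], [0, 0, 0], 8.5]
    - [[0, 5.4, 0], [0, 0, 0], 8.5]
    - [[0, 5.4, 0], [0, 0, 0], 8.5]
    - [[0, 5, 0], [0, 0, 0], 8.5]

```text
time_s: 4.72
position: [395.6, 313.2, 316.2]
orientation: [-0.138, 1.57, -0.148]
wrist_force: [0.7, -0.5, 0.2]
width: 84.7
```

move_arm:
  steps:
    - [[0, 0, 0], [0, 0, 0], 8.5]
    - [[0, 0, 0], [0, 0, 0], 8.5]
    - [[0, 0, 0], [0, 0, 0], 8.5]

```text
time_s: 5.1
position: [395.2, 310.7, 316.3]
orientation: [-1.565, 1.57, -1.576]
wrist_force: [0.4, 0.1, 0.5]
width: 84.8
```

```bash
python3 - <<'E'
from h import *
from station import grab_frame
goto([390,310,300],[0,1])
f=grab_frame("wrist"); cv2.imwrite("pics/w2.png",f["img"][:,:,::-1])
E
```

```text
t 5.1 pos [395.19 310.7  316.34] y [ 0.01  1.   -0.  ] x [-0. -0. -1.] w 84.8 F [0.36 0.13 0.51] q [ 0.51  0.16 -0.    1.4  -0.    0.52]
shift cm [ 1.63 -0.08 -0.52]
rotvec [-0.01  0.    0.  ] shift in goal frame [ 1.63 -0.07 -0.52]
```

View pics/w2.png

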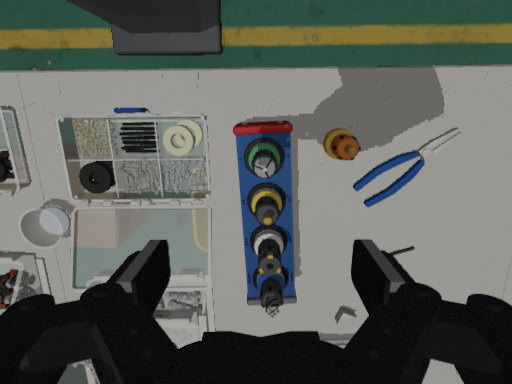

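The wrist view shows the stand with its red cheek at (263,128). The tools run in the same order as before: green (265,157), yellow (267,203), white (268,240), blue (270,280). The orange decoy is at (342,145).

```bash
python3 - <<'E'
from h import *
from station import grab_frame
f=grab_frame("wrist")
a=f["img"][115:325,215:375,::-1]; cv2.imwrite("pics/c3.png",cv2.resize(a,None,fx=3.5,fy=2.8*1.0,interpolation=cv2.INTER_CUBIC) if 0 else cv2.resize(a,None,fx=2.8,fy=2.8,interpolation=cv2.INTER_CUBIC))
h=cv2.cvtColor(f["img"],cv2.COLOR_RGB2HSV)
for n,lo,hi in [("green",(45,80,40),(85,255,255)),("yel",(20,110,90),(34,255,255)),("white",(0,0,170),(180,40,255)),("blue",(95,80,40),(125,255,255))]:
    m=cv2.inRange(h,lo,hi); k=np.zeros_like(m); k[134:320,240:292]=m[134:320,240:292]
    for c in cv2.findContours(k,0,cv2.CHAIN_APPROX_NONE)[0]:
        if cv2.contourArea(cv2.convexHull(c))>150:
            e=cv2.fitEllipse(cv2.convexHull(c)); x,y,w,hh=cv2.boundingRect(c)
            D=np.linalg.norm(ray(f,x,y+hh/2,75)-ray(f,x+w,y+hh/2,75))
            print(n,(x,y,w,hh),np.array(e[0]),np.array(e[1]),ray(f,*e[0],75),"diam mm",D)
E
```

```text
green (248, 144, 32, 27) [263.63 159.52] [30.9  31.83] [393.54 315.11  75.  ] diam mm 37.63238456875581
yel (251, 190, 31, 22) [266.07 204.26] [28.03 29.81] [449.23 317.61  75.  ] diam mm 37.95542903384492
blue (240, 134, 52, 164) [267.47 210.41] [ 59.44 220.98] [457.28 319.29  75.  ] diam mm 64.58360638194135
```

View pics/c3.png

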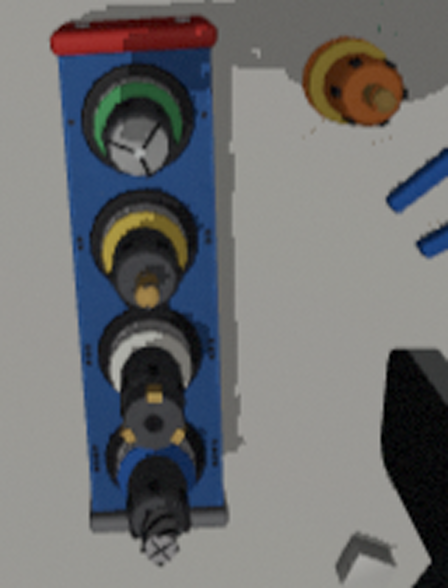

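move_arm:
  steps:
    - [[2, 0.43, -0.16], [0, 0, 0], 8.5]
    - [[4, 0, 0], [0, 0, 0], 8.5]
    - [[4, 0, 0], [0, 0, 0], 8.5]
    - [[4, 0, 0], [0, 0, 0], 8.5]
    - [[1.5, 0, 0], [0, 0, 0], 8.5]
    - [[0, 0, 0], [0, 0, 0], 8.5]
    - [[0, 0, 0], [0, 0, 0], 8.5]

```text
time_s: 6.08
position: [394.3, 316.8, 163.0]
orientation: [0.502, 1.568, 0.492]
wrist_force: [-0.3, 0.2, -0.4]
width: 84.8
```

```bash
python3 - <<'E'
from h import *
from station import grab_frame
goto([393.5,315.1,105],[0,1])
f=grab_frame("wrist"); g=grab_frame("side")
for p in [(393.5,315.1,77),(393.5,315.1,110)]: print(proj(f,p),proj(g,p))
a=np.hstack([f["img"],cv2.resize(g["img"][180:300,180:340],(512,384))]); cv2.imwrite("pics/w3.png",cv2.resize(a,(800,300))[:,:,::-1])
E
```

```text
t 6.08 pos [394.33 316.8  162.96] y [0.01 1.   0.  ] x [ 0.  0. -1.] w 84.8 F [-0.26  0.19 -0.36] q [ 0.52  0.23 -0.3   1.04 -0.    0.53]
shift cm [ 5.8  -0.18 -0.1 ]
rotvec [-0.01  0.   -0.  ] shift in goal frame [ 5.8  -0.17 -0.08]
[256.79 202.05] [239.78 259.2 ]
[256.2  219.87] [239.38 244.87]
```

View pics/w3.png

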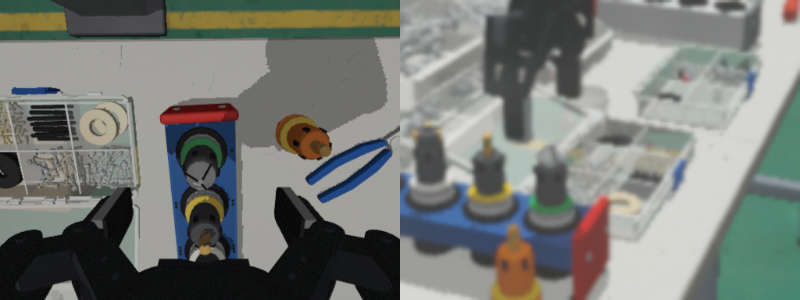

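```bash
python3 - <<'E'
from h import *
from station import grab_frame
f=grab_frame("wrist"); g=grab_frame("side")
for p in [(394,317,163),(394,317,138),(394,274,150),(394,360,150),(394,317,62)]: print(p,proj(f,p),proj(g,p))
print(np.array(f["cam_to_world"])[:3,3])
cv2.imwrite("pics/w4.png",f["img"][:,:,::-1])
cv2.imwrite("pics/s4.png",cv2.resize(g["img"][150:310,150:350],(800,640))[:600,:,::-1])
h=cv2.cvtColor(f["img"],cv2.COLOR_RGB2HSV)
for n,lo,hi in [("green",(45,80,40),(85,255,255)),("yel",(20,110,90),(34,255,255))]:
    m=cv2.inRange(h,lo,hi); k=np.zeros_like(m); k[134:320,220:300]=m[134:320,220:300]
    for c in cv2.findContours(k,0,cv2.CHAIN_APPROX_NONE)[0]:
        if cv2.contourArea(cv2.convexHull(c))>150:
            e=cv2.fitEllipse(cv2.convexHull(c)); print(n,cv2.boundingRect(c),e,ray(f,*e[0],75))
E
```

```text
(394, 317, 163) [258.77 267.41] [238.07 221.21]
(394, 317, 138) [258.99 241.56] [238.4 232.7]
(394, 274, 150) [167.25 253.71] [247.04 219.16]
(394, 360, 150) [350.65 252.09] [228.45 236.19]
(394, 317, 62) [259.37 196.21] [239.35 265.97]
[324.72 318.27 280.7 ]
green (231, 176, 53, 39) ((257.0674133300781, 200.93177795410156), (50.76456069946289, 52.97401809692383), 84.98042297363281) [393.34 315.43  75.  ]
yel (237, 250, 49, 35) ((261.1014404296875, 271.766357421875), (43.50822067260742, 48.99807357788086), 90.93853759765625) [449.5  317.76  75.  ]
```

View pics/w4.png

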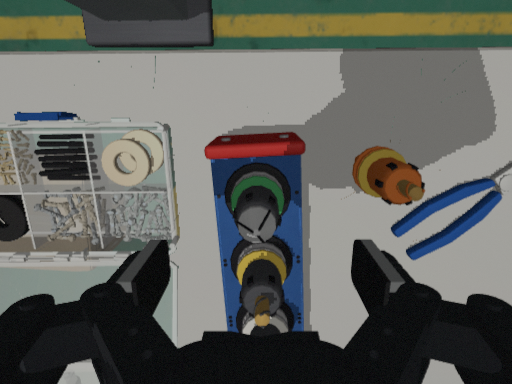

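View pics/s4.png

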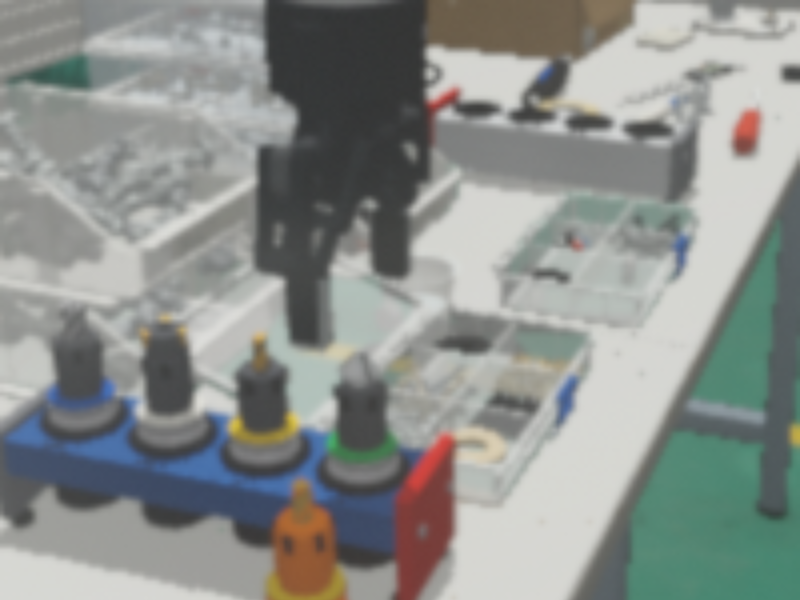

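Both cameras agree: the fingertip shows where predicted, and green measures (393.4, 315.4) from both heights. I'll descend and grip.

move_arm:
  steps:
    - [[1, -0.14, -0.1], [0, 0, 0], 8.5]
    - [[2.5, 0, 0], [0, 0, 0], 8.5]
    - [[2.2, 0, 0], [0, 0, 0], 8.5]
    - [[0, 0, 0], [0, 0, 0], 8.5]
    - [[0, 0, 0], [0, 0, 0], 5]
    - [[0, 0, 0], [0, 0, 0], 3.5]
    - [[0, 0, 0], [0, 0, 0], 2]
    - [[0, 0, 0], [0, 0, 0], 2]
    - [[0, 0, 0], [0, 0, 0], 2]
    - [[0, 0, 0], [0, 0, 0], 2]
  newtons: 60

```text
time_s: 7.52
position: [392.7, 315.0, 105.2]
orientation: [0.143, 1.569, 0.134]
wrist_force: [-0.3, -1.5, 5.0]
width: 26.5
```

```bash
python3 - <<'E'
from h import *
from station import grab_frame
goto([393.5,315.1,105],[0,1])
f=grab_frame("wrist"); g=grab_frame("side")
a=np.hstack([f["img"],cv2.resize(g["img"][180:300,180:340],(512,384))]); cv2.imwrite("pics/w5.png",cv2.resize(a,(800,300))[:,:,::-1])
E
```

```text
t 7.53 pos [392.67 315.02 105.16] y [0.01 1.   0.  ] x [ 0.  0. -1.] w 26.5 F [-0.26 -1.45  5.05] q [ 0.52  0.28 -0.4   0.9  -0.    0.53]
shift cm [0.02 0.01 0.08]
rotvec [-0.01  0.   -0.  ] shift in goal frame [0.02 0.01 0.08]
```

View pics/w5.png

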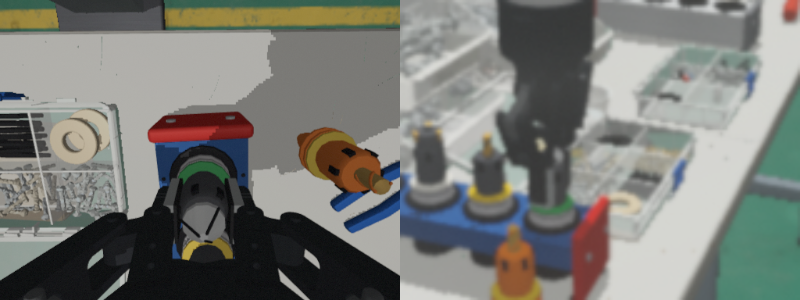

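The tool is held: width 26.5 mm, y matches the measurement, and side forces are near zero. Next I'll lift and carry.

move_arm:
  steps:
    - [[-1, 0, 0], [0, 0, 0], 2]
    - [[-2, 0, 0], [0, 0, 0], 2]
    - [[-3, 0, 0], [0, 0, 0], 2]
    - [[-4, 0, 0], [0, 0, 0], 2]
    - [[-4, 0, 0], [0, 0, 0], 2]
    - [[-4, 0, 0], [0, 0, 0], 2]
    - [[-3, 0, 0], [0, 0, 0], 2]
    - [[0, 0, 0], [0, 0, 0], 2]
    - [[0, 0, 0], [0, 0, 0], 2]

```text
time_s: 8.75
position: [391.6, 314.7, 312.7]
orientation: [-2.62, 1.568, -2.629]
wrist_force: [0.8, 0.4, -4.3]
width: 26.1
```

```bash
python3 - <<'E'
from h import *
from station import grab_frame
goto([393,-319,316],[0,1])
f=grab_frame("wrist"); g=grab_frame("side")
a=np.hstack([f["img"],cv2.resize(g["img"][100:300,130:397],(512,384))]); cv2.imwrite("pics/w6.png",cv2.resize(a,(800,300))[:,:,::-1])
E
```

```text
t 8.75 pos [391.59 314.72 312.72] y [ 0.01  1.   -0.  ] x [-0. -0. -1.] w 26.1 F [ 0.77  0.37 -4.32] q [ 0.52  0.16 -0.01  1.4   0.    0.53]
shift cm [ -0.26 -63.37   0.7 ]
rotvec [-0.01 -0.    0.  ] shift in goal frame [ -0.33 -63.37   0.14]
```

View pics/w6.png

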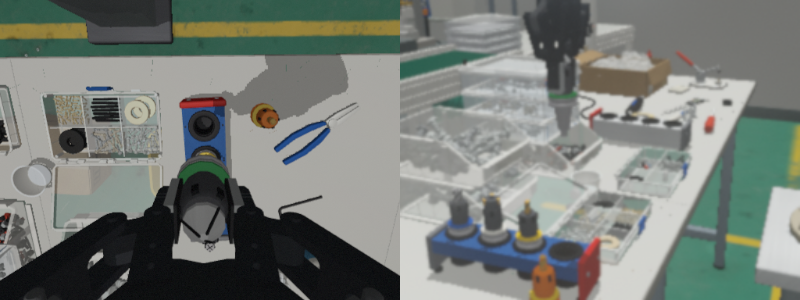

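move_arm:
  steps:
    - [[-0.1, -5.3, 0.08], [0, 0, 0], 2]
    - [[-0.1, -5.3, 0.08], [0, 0, 0], 2]
    - [[-0.1, -5.3, 0.08], [0, 0, 0], 2]
    - [[-0.1, -5.3, 0.08], [0, 0, 0], 2]
    - [[-0.1, -5.3, 0.08], [0, 0, 0], 2]
    - [[-0.1, -5.3, 0.08], [0, 0, 0], 2]
    - [[-0.1, -5.3, 0.08], [0, 0, 0], 2]
    - [[-0.1, -5.3, 0.08], [0, 0, 0], 2]
    - [[-0.1, -5.3, 0.08], [0, 0, 0], 2]
    - [[-0.1, -5.3, 0.08], [0, 0, 0], 2]
    - [[-0.1, -5.3, 0.08], [0, 0, 0], 2]
    - [[0, -5, 0.08], [0, 0, 0], 2]

```text
time_s: 10.35
position: [395.5, -319.6, 323.8]
orientation: [2.243, 1.569, 2.234]
wrist_force: [1.2, 0.6, -3.9]
width: 26.2
```

move_arm:
  steps:
    - [[0, 0, 3.5], [0, 0, 0], 2]
    - [[0, 0, 3.5], [0, 0, 0], 2]
    - [[0, 0, 3.5], [0, 0, 0], 2]
    - [[0, 0, 3.5], [0, 0, 0], 2]
    - [[0, 0, 3], [0, 0, 0], 2]
    - [[0, 0, 0], [0, 0, 0], 2]
    - [[0, 0, 0], [0, 0, 0], 2]

```text
time_s: 11.22
position: [565.5, -319.2, 323.7]
orientation: [2.624, 1.568, 2.615]
wrist_force: [-0.1, 0.1, -4.7]
width: 26.6
```

```bash
python3 - <<'E'
from h import *
goto([566.6,-319.3,165],[0,1])
E
```

```text
t 11.22 pos [ 565.53 -319.24  323.71] y [0.01 1.   0.  ] x [-0.  0. -1.] w 26.6 F [-0.13  0.11 -4.74] q [-0.64  0.47  0.44  1.55 -0.   -0.63]
shift cm [15.87 -0.03  0.15]
rotvec [-0.01 -0.   -0.  ] shift in goal frame [15.87 -0.01  0.11]
```

move_arm:
  steps:
    - [[2, 0, 0.12], [0, 0, 0], 2]
    - [[4, 0, 0], [0, 0, 0], 2]
    - [[4, 0, 0], [0, 0, 0], 2]
    - [[4, 0, 0], [0, 0, 0], 2]
    - [[2.6, 0, 0], [0, 0, 0], 2]
    - [[0, 0, 0], [0, 0, 0], 2]
    - [[0, 0, 0], [0, 0, 0], 2]

```text
time_s: 12.1
position: [567.4, -320.1, 160.8]
orientation: [-0.703, 1.569, -0.712]
wrist_force: [0.0, 0.3, -2.3]
width: 26.6
```

```bash
python3 - <<'E'
from h import *
from station import grab_frame
goto([566.6,-319.3,105],[0,1])
f=grab_frame("scene"); g=grab_frame("side")
w=grab_frame("wrist");cv2.imwrite("pics/w7w.png",w["img"][:,:,::-1])
a=np.hstack([cv2.resize(f["img"][170:300,300:430],(400,400),interpolation=2),cv2.resize(g["img"][130:230,250:350],(400,400),interpolation=2)]); cv2.imwrite("pics/w7.png",a[:,:,::-1])
E
```

```text
t 12.1 pos [ 567.37 -320.1   160.84] y [ 0.01  1.   -0.  ] x [ 0. -0. -1.] w 26.6 F [ 0.03  0.31 -2.34] q [-0.64  0.5   0.09  1.16 -0.   -0.63]
shift cm [ 5.58  0.09 -0.08]
rotvec [-0.01  0.    0.  ] shift in goal frame [ 5.58  0.08 -0.08]
```

View pics/w7.png

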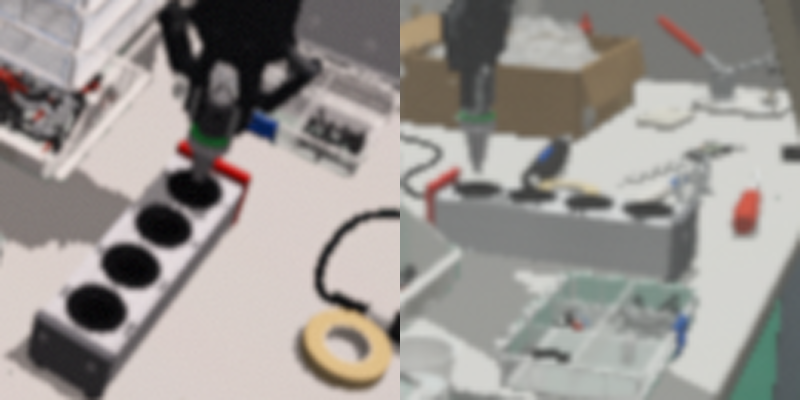

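View pics/w7w.png

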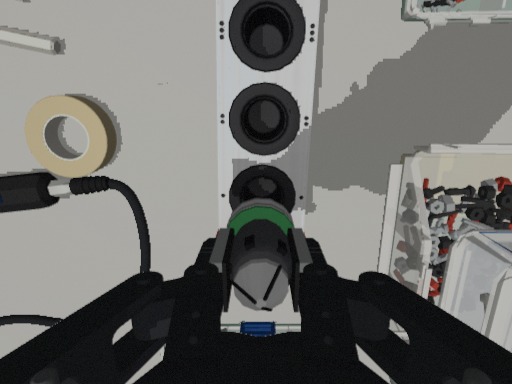

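The stud is over pocket 1, at (200,180) in the left crop and (478,172) in the right. I'll lower it slowly.

move_arm:
  steps:
    - [[0.7, 0.07, -0.06], [0, 0, 0], 2]
    - [[0.7, 0, 0], [0, 0, 0], 2]
    - [[0.7, 0, 0], [0, 0, 0], 2]
    - [[0.7, 0, 0], [0, 0, 0], 2]
    - [[0, 0, 0], [0, 0, 0], 2]

```text
time_s: 12.88
position: [566.3, -318.5, 130.2]
orientation: [2.566, 1.569, 2.558]
wrist_force: [0.3, -0.1, -3.2]
width: 26.3
```

move_arm:
  steps:
    - [[0.7, -0.03, 0], [0, 0, 0], 2]
    - [[0.6, 0, 0], [0, 0, 0], 2]
    - [[0.4, 0, 0], [0, 0, 0], 2]
    - [[0.3, 0, 0], [0, 0, 0], 2]
    - [[0, 0, 0], [0, 0, 0], 2]

```text
time_s: 13.5
position: [566.7, -319.1, 111.0]
orientation: [2.538, 1.57, 2.53]
wrist_force: [0.4, -1.0, -3.3]
width: 26.4
```

move_arm:
  steps:
    - [[0.3, 0, 0], [0, 0, 0], 2]
    - [[0.2, 0, 0], [0, 0, 0], 2]
    - [[0.1, 0, 0], [0, 0, 0], 2]
    - [[0, 0, 0], [0, 0, 0], 2]

```text
time_s: 14.0
position: [566.9, -319.2, 105.4]
orientation: [-0.813, 1.571, -0.821]
wrist_force: [0.5, 0.2, -4.0]
width: 26.2
```

move_arm:
  steps:
    - [[0.1, 0, 0], [0, 0, 0], 2]
    - [[0.1, 0, 0], [0, 0, 0], 2]
    - [[0, 0, 0], [0, 0, 0], 2]

```text
time_s: 14.38
position: [566.9, -319.2, 105.2]
orientation: [-0.686, 1.569, -0.695]
wrist_force: [-3.3, 1.9, 7.0]
width: 26.5
```

Contact at z≈105, which is the seated height. I'll release and lift.

move_arm:
  steps:
    - [[0, 0, 0], [0, 0, 0], 4.5]
    - [[0, 0, 0], [0, 0, 0], 8.5]
    - [[0, 0, 0], [0, 0, 0], 8.5]
    - [[0, 0, 0], [0, 0, 0], 8.5]
    - [[-2, 0, 0], [0, 0, 0], 8.5]
    - [[-4, 0, 0], [0, 0, 0], 8.5]
    - [[-4, 0, 0], [0, 0, 0], 8.5]
    - [[-4, 0, 0], [0, 0, 0], 8.5]
    - [[-4, 0, 0], [0, 0, 0], 8.5]
    - [[-3, 0, 0], [0, 0, 0], 8.5]
    - [[0, 0, 0], [0, 0, 0], 8.5]
    - [[0, 0, 0], [0, 0, 0], 8.5]

```text
time_s: 15.88
position: [566.7, -319.1, 312.2]
orientation: [2.576, 1.57, 2.567]
wrist_force: [0.2, -1.2, -0.5]
width: 85.4
```

```bash
cat >> h.py <<'E'
def crops(name):
    from station import grab_frame
    f=grab_frame("scene"); g=grab_frame("side")
    a=np.hstack([cv2.resize(f["img"][170:300,300:430],(400,400),interpolation=2),cv2.resize(g["img"][120:320,140:340],(400,400),interpolation=2)]); cv2.imwrite(name,a[:,:,::-1])
E
python3 - <<'E'
from h import *
goto([448.5,317.5,163],[0,1]); crops("pics/a1.png")
E
```

```text
t 15.88 pos [ 566.67 -319.05  312.17] y [0.01 1.   0.  ] x [-0.  0. -1.] w 85.4 F [ 0.19 -1.23 -0.47] q [-0.64  0.47  0.41  1.51 -0.   -0.63]
shift cm [ 14.97  63.54 -12.36]
rotvec [-0.01 -0.   -0.  ] shift in goal frame [ 14.92  63.66 -11.82]
```

View pics/a1.png

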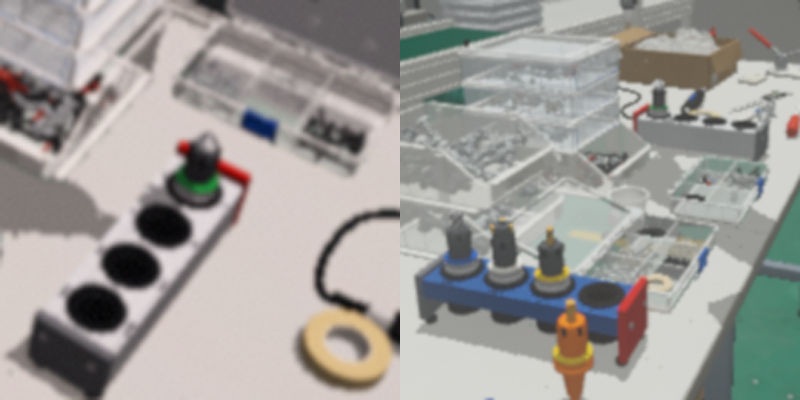

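Green is seated in pocket 1, next to the red cheek. Next is yellow.

move_arm:
  steps:
    - [[0, 0, -4], [0, 0, 0], 8.5]
    - [[0, 0, -4], [0, 0, 0], 8.5]
    - [[0, 1.5, -4.3], [0, 0, 0], 8.5]
    - [[0, 5.6, 0], [0, 0, 0], 8.5]
    - [[0, 5.6, 0], [0, 0, 0], 8.5]
    - [[0, 5.6, 0], [0, 0, 0], 8.5]
    - [[0, 5.6, 0], [0, 0, 0], 8.5]
    - [[0, 5.6, 0], [0, 0, 0], 8.5]
    - [[0, 5.6, 0], [0, 0, 0], 8.5]
    - [[0, 5.6, 0], [0, 0, 0], 8.5]
    - [[0, 5.6, 0], [0, 0, 0], 8.5]
    - [[0, 5.6, 0], [0, 0, 0], 8.5]

```text
time_s: 17.48
position: [447.6, 202.6, 312.1]
orientation: [-2.726, 1.569, -2.735]
wrist_force: [0.2, 0.4, 1.5]
width: 85.2
```

move_arm:
  steps:
    - [[0, 5.6, 0], [0, 0, 0], 8.5]
    - [[0, 5.6, 0], [0, 0, 0], 8.5]
    - [[2, 0, 0], [0, 0, 0], 8.5]
    - [[4, 0, 0], [0, 0, 0], 8.5]
    - [[4, 0, 0], [0, 0, 0], 8.5]
    - [[4, 0, 0], [0, 0, 0], 8.5]
    - [[0.8, 0, 0], [0, 0, 0], 8.5]
    - [[0, 0, 0], [0, 0, 0], 8.5]
    - [[0, 0, 0], [0, 0, 0], 8.5]

```text
time_s: 18.6
position: [450.4, 313.3, 166.9]
orientation: [0.438, 1.568, 0.429]
wrist_force: [1.0, 0.5, 0.4]
width: 85.2
```

```bash
cat >> h.py <<'E'
def ring(f,lo,hi,near,z=75):
    h=cv2.cvtColor(f["img"],cv2.COLOR_RGB2HSV); m=cv2.inRange(h,lo,hi); u,v=proj(f,[*near,z]); k=np.zeros_like(m)
    rad=np.linalg.norm(proj(f,[near[0],near[1]+19,z])-[u,v]); cv2.circle(k,(int(u),int(v)),int(rad*1.25),255,-1); m&=k
    c=max(cv2.findContours(m,0,cv2.CHAIN_APPROX_NONE)[0],key=lambda c:cv2.contourArea(cv2.convexHull(c)))
    e=cv2.fitEllipse(cv2.convexHull(c)); print("ring px",np.array(e[0]),"diam mm",np.array(e[1])/rad*19,"->",ray(f,*e[0],z))
YEL=((20,110,90),(34,255,255))
E
python3 - <<'E'
from h import *
from station import grab_frame
goto([448.8,317.4,105],[0,1])
f=grab_frame("wrist"); ring(f,*YEL,(449.5,317.7)); cv2.imwrite("pics/y1.png",f["img"][:,:,::-1])
E
```

```text
t 18.6 pos [450.38 313.35 166.9 ] y [0.01 1.   0.  ] x [ 0.  0. -1.] w 85.2 F [1.   0.48 0.41] q [ 0.46  0.3  -0.19  1.07 -0.    0.47]
shift cm [ 6.19  0.4  -0.18]
rotvec [-0.01  0.   -0.  ] shift in goal frame [ 6.19  0.41 -0.16]
ring px [265.55 198.46] diam mm [34.68 37.09] -> [448.95 317.85  75.  ]
```

View pics/y1.png

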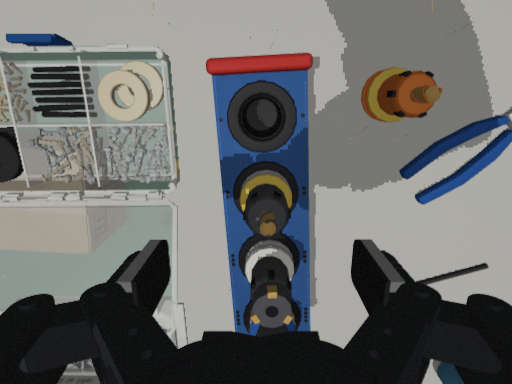

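Pixels: the dark-steel yellow-ring tool is at (266,198) and the orange decoy at (400,95). I'll check the vacated pocket as a reference.

```bash
python3 - <<'E'
from h import *
from station import grab_frame
f=grab_frame("wrist"); rims(f,[(393.5,315.2,62)])
E
```

```text
px [263.66 123.53] axes mm [57.06 59.71] -> [397.59 317.02  62.  ]
```

move_arm:
  steps:
    - [[1, 0.4, -0.12], [0, 0, 0], 8.5]
    - [[2.5, 0, 0], [0, 0, 0], 8.5]
    - [[2.6, 0, 0], [0, 0, 0], 8.5]
    - [[0, 0, 0], [0, 0, 0], 8.5]
    - [[0, 0, 0], [0, 0, 0], 8.5]

```text
time_s: 19.32
position: [448.5, 317.2, 104.9]
orientation: [0.399, 1.57, 0.391]
wrist_force: [0.0, 0.5, 0.1]
width: 85.1
```

move_arm:
  steps:
    - [[0, 0, 0.03], [0, 0, 0], 5]
    - [[0, 0, 0], [0, 0, 0], 3.5]
    - [[0, 0, 0], [0, 0, 0], 2]
    - [[0, 0, 0], [0, 0, 0], 2]
    - [[0, 0, 0], [0, 0, 0], 2]
    - [[0, 0, 0], [0, 0, 0], 2]

```text
time_s: 20.08
position: [448.8, 317.2, 104.9]
orientation: [0.633, 1.57, 0.624]
wrist_force: [-1.1, 0.9, 6.4]
width: 26.5
```

move_arm:
  steps:
    - [[-1, 0, 0], [0, 0, 0], 2]
    - [[-2, 0, 0], [0, 0, 0], 2]
    - [[-3, 0, 0], [0, 0, 0], 2]
    - [[-4, 0, 0], [0, 0, 0], 2]
    - [[-4, 0, 0], [0, 0, 0], 2]
    - [[-4, 0, 0], [0, 0, 0], 2]
    - [[-4, 0, 0], [0, 0, 0], 2]
    - [[0, 0, 0], [0, 0, 0], 2]
    - [[0, 0, 0], [0, 0, 0], 2]

```text
time_s: 21.2
position: [448.1, 316.6, 322.8]
orientation: [-2.564, 1.569, -2.573]
wrist_force: [-0.5, -0.9, -3.4]
width: 26.7
```

```bash
python3 - <<'E'
from h import *
c=np.array([483.1,-316.2]);a=3.105
print([c+s*np.array([np.cos(a),np.sin(a)]) for s in (-84,-28,28,84)])
goto([510.6,-317.4,325],[0,1]); crops("pics/y2.png")
E
```

```text
[array([ 567.04, -319.27]), array([ 511.08, -317.22]), array([ 455.12, -315.18]), array([ 399.16, -313.13])]
t 21.2 pos [448.08 316.58 322.8 ] y [ 0.01  1.   -0.  ] x [-0. -0. -1.] w 26.7 F [-0.45 -0.86 -3.37] q [ 0.47  0.25  0.13  1.45 -0.    0.48]
shift cm [ -0.16 -63.34   6.82]
rotvec [-0.01 -0.    0.  ] shift in goal frame [ -0.22 -63.4    6.25]
```

View pics/y2.png

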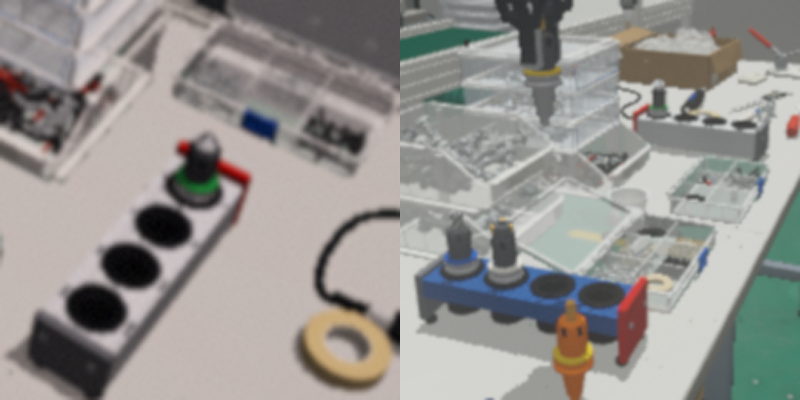

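move_arm:
  steps:
    - [[-0.1, -5.3, 0.06], [0, 0, 0], 2]
    - [[-0.1, -5.3, 0.06], [0, 0, 0], 2]
    - [[-0.1, -5.3, 0.06], [0, 0, 0], 2]
    - [[0, -5.3, 0.06], [0, 0, 0], 2]
    - [[0, -5.3, 0.06], [0, 0, 0], 2]
    - [[0, -5.3, 0.06], [0, 0, 0], 2]
    - [[0, -5.3, 0.06], [0, 0, 0], 2]
    - [[0, -5.3, 0.06], [0, 0, 0], 2]
    - [[0, -5.3, 0.06], [0, 0, 0], 2]
    - [[0, -5.3, 0.06], [0, 0, 0], 2]
    - [[0, -5.3, 0.06], [0, 0, 0], 2]
    - [[0, -5, 0.06], [0, 0, 0], 2]

```text
time_s: 22.8
position: [449.3, -317.6, 325.5]
orientation: [2.358, 1.568, 2.349]
wrist_force: [-0.3, 0.1, -3.2]
width: 26.7
```

move_arm:
  steps:
    - [[0, 0, 3], [0, 0, 0], 2]
    - [[0, 0, 3.1], [0, 0, 0], 2]
    - [[2, 0, 0], [0, 0, 0], 2]
    - [[4, 0, 0], [0, 0, 0], 2]
    - [[4, 0, 0], [0, 0, 0], 2]
    - [[4, 0, 0], [0, 0, 0], 2]
    - [[2.6, 0, 0], [0, 0, 0], 2]
    - [[0, 0, 0], [0, 0, 0], 2]
    - [[0, 0, 0], [0, 0, 0], 2]
    - [[0, 0, 0], [0, 0, 0], 2]

```text
time_s: 24.05
position: [511.9, -317.3, 162.8]
orientation: [-0.704, 1.568, -0.713]
wrist_force: [-0.6, -0.2, -3.3]
width: 26.6
```

```bash
python3 - <<'E'
from h import *
goto([510.8,-317.2,105],[0,1]); crops("pics/y3.png")
E
```

```text
t 24.05 pos [ 511.88 -317.27  162.79] y [ 0.01  1.   -0.  ] x [ 0. -0. -1.] w 26.6 F [-0.63 -0.22 -3.28] q [-0.69  0.4  -0.05  1.11 -0.   -0.68]
shift cm [ 5.78  0.02 -0.12]
rotvec [-0.01  0.    0.  ] shift in goal frame [ 5.78  0.01 -0.11]
```

View pics/y3.png

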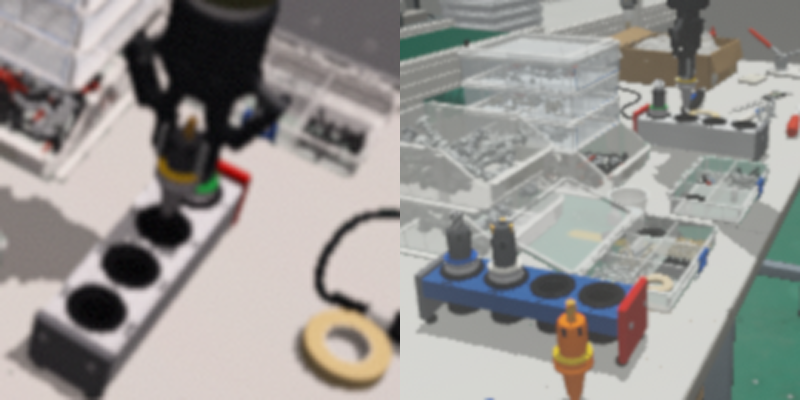

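Yellow is over pocket 2. Lowering.

move_arm:
  steps:
    - [[0.7, 0, -0.08], [0, 0, 0], 2]
    - [[0.8, 0, 0], [0, 0, 0], 2]
    - [[0.8, 0, 0], [0, 0, 0], 2]
    - [[0.8, 0, 0], [0, 0, 0], 2]
    - [[0, 0, 0], [0, 0, 0], 2]

```text
time_s: 24.78
position: [509.8, -316.2, 129.1]
orientation: [2.489, 1.569, 2.48]
wrist_force: [-0.1, 0.4, -3.9]
width: 26.7
```

move_arm:
  steps:
    - [[0.7, 0, 0], [0, 0, 0], 2]
    - [[0.6, 0, 0], [0, 0, 0], 2]
    - [[0.4, 0, 0], [0, 0, 0], 2]
    - [[0.3, 0, 0], [0, 0, 0], 2]
    - [[0, 0, 0], [0, 0, 0], 2]

```text
time_s: 25.4
position: [510.2, -316.6, 110.1]
orientation: [2.528, 1.57, 2.519]
wrist_force: [-0.3, -0.3, -2.7]
width: 26.7
```

move_arm:
  steps:
    - [[0.2, 0, 0], [0, 0, 0], 2]
    - [[0.1, 0, 0], [0, 0, 0], 2]
    - [[0.1, 0, 0], [0, 0, 0], 2]
    - [[0, 0, 0], [0, 0, 0], 2]

```text
time_s: 25.9
position: [510.3, -316.7, 106.2]
orientation: [-3.084, 1.571, -3.093]
wrist_force: [-0.1, 0.2, -3.0]
width: 26.5
```

move_arm:
  steps:
    - [[0.1, 0, 0.03], [0, 0, 0], 2]
    - [[0.1, 0, 0], [0, 0, 0], 2]
    - [[0, 0, 0], [0, 0, 0], 2]

```text
time_s: 26.28
position: [510.8, -316.7, 104.9]
orientation: [-0.746, 1.57, -0.754]
wrist_force: [-1.9, 1.1, 2.9]
width: 26.1
```

move_arm:
  steps:
    - [[0.05, 0, 0], [0, 0, 0], 2]
    - [[0, 0, 0], [0, 0, 0], 4.5]
    - [[0, 0, 0], [0, 0, 0], 8.5]
    - [[0, 0, 0], [0, 0, 0], 8.5]
    - [[0, 0, 0], [0, 0, 0], 8.5]
    - [[-2, 0, 0], [0, 0, 0], 8.5]
    - [[-4, 0, 0], [0, 0, 0], 8.5]
    - [[-4, 0, 0], [0, 0, 0], 8.5]
    - [[-4, 0, 0], [0, 0, 0], 8.5]
    - [[-4, 0, 0], [0, 0, 0], 8.5]
    - [[-3, 0, 0], [0, 0, 0], 8.5]
    - [[0, 0, 0], [0, 0, 0], 8.5]

```text
time_s: 27.78
position: [511.6, -317.4, 316.6]
orientation: [-0.69, 1.565, -0.699]
wrist_force: [-0.1, -0.1, 0.5]
width: 84.5
```

```bash
python3 - <<'E'
from h import *
goto([504.8,319.9,163],[0,1]); crops("pics/y4.png")
E
```

```text
t 27.77 pos [ 511.6  -317.45  316.57] y [ 0.01  1.   -0.  ] x [ 0. -0. -1.] w 84.5 F [-0.1  -0.08  0.52] q [-0.69  0.36  0.25  1.46 -0.   -0.68]
shift cm [15.13 63.78 -1.3 ]
rotvec [-0.01  0.    0.  ] shift in goal frame [15.36 63.73 -0.68]
```

View pics/y4.png

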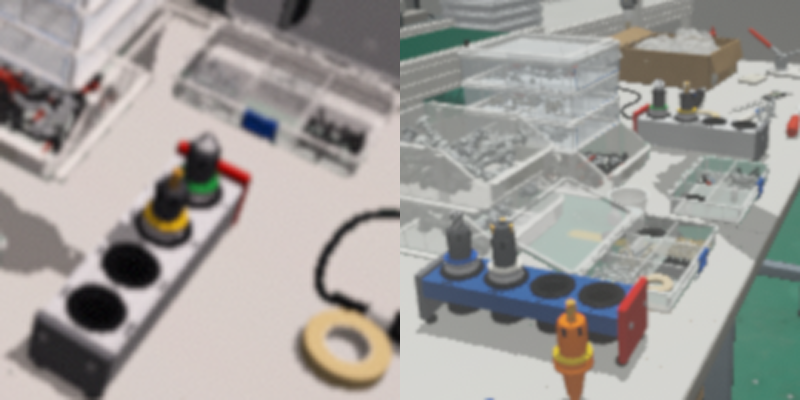

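Yellow is seated in pocket 2. Next is white.

move_arm:
  steps:
    - [[0, 0, -3], [0, 0, 0], 8.5]
    - [[0, 1.6, -3], [0, 0, 0], 8.5]
    - [[0, 5.6, 0], [0, 0, 0], 8.5]
    - [[0, 5.6, 0], [0, 0, 0], 8.5]
    - [[0, 5.6, 0], [0, 0, 0], 8.5]
    - [[0, 5.6, 0], [0, 0, 0], 8.5]
    - [[0, 5.6, 0], [0, 0, 0], 8.5]
    - [[0, 5.6, 0], [0, 0, 0], 8.5]
    - [[0, 5.6, 0], [0, 0, 0], 8.5]
    - [[0, 5.6, 0], [0, 0, 0], 8.5]
    - [[0, 5.6, 0], [0, 0, 0], 8.5]
    - [[0, 5.6, 0], [0, 0, 0], 8.5]

```text
time_s: 29.38
position: [454.8, 261.4, 311.9]
orientation: [-2.663, 1.568, -2.671]
wrist_force: [0.5, -1.0, 0.4]
width: 84.9
```

move_arm:
  steps:
    - [[0, 6.2, 0], [0, 0, 0], 8.5]
    - [[0, 0, 4.7], [0, 0, 0], 8.5]
    - [[2, 0, 0], [0, 0, 0], 8.5]
    - [[4, 0, 0], [0, 0, 0], 8.5]
    - [[4, 0, 0], [0, 0, 0], 8.5]
    - [[4, 0, 0], [0, 0, 0], 8.5]
    - [[1, 0, 0], [0, 0, 0], 8.5]
    - [[0, 0, 0], [0, 0, 0], 8.5]
    - [[0, 0, 0], [0, 0, 0], 8.5]

```text
time_s: 30.5
position: [504.2, 321.8, 165.3]
orientation: [0.398, 1.568, 0.389]
wrist_force: [0.2, 0.0, 0.6]
width: 85.1
```

```bash
python3 - <<'E'
from h import *
from station import grab_frame
goto([504.8,319.9,105],[0,1])
f=grab_frame("wrist"); ring(f,(0,0,120),(180,70,255),(505.3,320.2)); print(proj(f,(505.3,320.2,77)));cv2.imwrite("pics/i1.png",f["img"][:,:,::-1])
E
```

```text
t 30.5 pos [504.19 321.84 165.33] y [0.01 1.   0.  ] x [ 0.  0. -1.] w 85.1 F [0.23 0.04 0.63] q [ 0.43  0.4  -0.06  1.11 -0.    0.44]
shift cm [ 6.03 -0.2   0.05]
rotvec [-0.01  0.   -0.  ] shift in goal frame [ 6.03 -0.19  0.06]
ring px [257.22 203.17] diam mm [35.09 36.52] -> [505.68 320.35  75.  ]
[256.98 203.58]
```

View pics/i1.png

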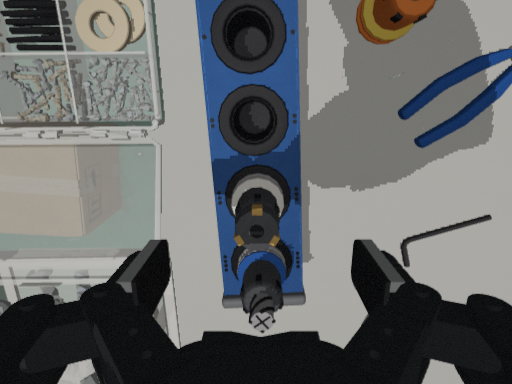

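The insert mill's white ring is at (257,203), which measures (505.5, 320.3), matching the expected spacing along the row. I'll descend and grip.

move_arm:
  steps:
    - [[1, -0.18, 0.07], [0, 0, 0], 8.5]
    - [[2.5, 0, 0], [0, 0, 0], 8.5]
    - [[2.5, 0, 0], [0, 0, 0], 8.5]
    - [[0, 0, 0], [0, 0, 0], 8.5]
    - [[0, 0, 0], [0, 0, 0], 8.5]

```text
time_s: 31.18
position: [504.4, 319.8, 104.6]
orientation: [0.344, 1.57, 0.335]
wrist_force: [0.8, 0.3, -0.1]
width: 84.8
```

move_arm:
  steps:
    - [[0, 0, 0], [0, 0, 0], 5]
    - [[0, 0, 0], [0, 0, 0], 3.5]
    - [[0, 0, 0], [0, 0, 0], 2]
    - [[0, 0, 0], [0, 0, 0], 2]
    - [[0, 0, 0], [0, 0, 0], 2]
    - [[0, 0, 0], [0, 0, 0], 2]

```text
time_s: 31.92
position: [504.3, 319.8, 104.4]
orientation: [0.346, 1.57, 0.337]
wrist_force: [-1.5, -0.5, 5.3]
width: 26.4
```

move_arm:
  steps:
    - [[-1, 0, 0], [0, 0, 0], 2]
    - [[-2, 0, 0], [0, 0, 0], 2]
    - [[-3, 0, 0], [0, 0, 0], 2]
    - [[-4, 0, 0], [0, 0, 0], 2]
    - [[-4, 0, 0], [0, 0, 0], 2]
    - [[-4, 0, 0], [0, 0, 0], 2]
    - [[-4, 0, 0], [0, 0, 0], 2]
    - [[0, 0, -3], [0, 0, 0], 2]
    - [[0, 0, -2.2], [0, 0, 0], 2]
    - [[0, 0, 0], [0, 0, 0], 2]

```text
time_s: 33.17
position: [450.3, 320.0, 324.0]
orientation: [-2.659, 1.57, -2.666]
wrist_force: [0.2, 0.1, -3.1]
width: 26.3
```

```bash
python3 - <<'E'
from h import *
goto([454.4,-315.2,325],[0,1])
E
```

```text
t 33.17 pos [450.35 319.99 323.99] y [ 0.01  1.   -0.  ] x [-0. -0. -1.] w 26.3 F [ 0.21  0.14 -3.1 ] q [ 0.47  0.26  0.14  1.45 -0.    0.48]
shift cm [ -0.07 -63.51   0.89]
rotvec [-0.01 -0.    0.  ] shift in goal frame [ -0.1  -63.52   0.41]
```

move_arm:
  steps:
    - [[-0.1, -5.3, 0.08], [0, 0, 0], 2]
    - [[0, -5.3, 0.08], [0, 0, 0], 2]
    - [[0, -5.3, 0.08], [0, 0, 0], 2]
    - [[0, -5.3, 0.08], [0, 0, 0], 2]
    - [[0, -5.3, 0.08], [0, 0, 0], 2]
    - [[0, -5.3, 0.08], [0, 0, 0], 2]
    - [[0, -5.3, 0.08], [0, 0, 0], 2]
    - [[0, -5.3, 0.08], [0, 0, 0], 2]
    - [[0, -5.3, 0.08], [0, 0, 0], 2]
    - [[0, -5.3, 0.08], [0, 0, 0], 2]
    - [[0, -5.3, 0.08], [0, 0, 0], 2]
    - [[0, -5.2, 0.08], [0, 0, 0], 2]

```text
time_s: 34.67
position: [455.8, -317.5, 324.4]
orientation: [2.594, 1.571, 2.585]
wrist_force: [1.8, -0.3, -2.3]
width: 26.4
```

move_arm:
  steps:
    - [[2, 0, 0], [0, 0, 0], 2]
    - [[4, 0, 0], [0, 0, 0], 2]
    - [[4, 0, 0], [0, 0, 0], 2]
    - [[4, 0, 0], [0, 0, 0], 2]
    - [[2.6, 0, 0], [0, 0, 0], 2]
    - [[0, 0, 0], [0, 0, 0], 2]
    - [[0, 0, 0], [0, 0, 0], 2]
    - [[0, 0, 0], [0, 0, 0], 2]

```text
time_s: 35.67
position: [456.8, -315.9, 160.4]
orientation: [-0.771, 1.568, -0.779]
wrist_force: [0.2, 0.1, -2.5]
width: 26.3
```

```bash
python3 - <<'E'
from h import *
goto([454.4,-315.2,104.5],[0,1]); crops("pics/i3.png")
E
```

```text
t 35.67 pos [ 456.83 -315.93  160.42] y [ 0.01  1.   -0.  ] x [ 0. -0. -1.] w 26.3 F [ 0.19  0.07 -2.51] q [-0.75  0.32 -0.18  1.06 -0.   -0.74]
shift cm [ 5.59  0.08 -0.26]
rotvec [-0.01  0.    0.  ] shift in goal frame [ 5.59  0.07 -0.24]
```

View pics/i3.png

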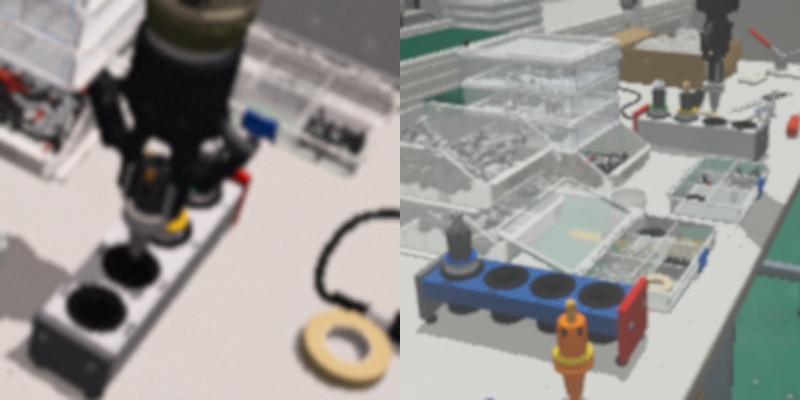

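White is over pocket 3. Lowering.

move_arm:
  steps:
    - [[0.5, 0.02, -0.18], [0, 0, 0], 2]
    - [[0.8, 0, 0], [0, 0, 0], 2]
    - [[0, 0, 0], [0, 0, 0], 2]
    - [[0, 0, 0], [0, 0, 0], 2]

```text
time_s: 36.28
position: [454.1, -314.7, 145.6]
orientation: [2.635, 1.57, 2.626]
wrist_force: [-0.6, -0.3, -3.8]
width: 26.7
```

move_arm:
  steps:
    - [[0.8, -0.03, 0.03], [0, 0, 0], 2]
    - [[0.8, 0, 0], [0, 0, 0], 2]
    - [[0.8, 0, 0], [0, 0, 0], 2]
    - [[0.6, 0, 0], [0, 0, 0], 2]
    - [[0.4, 0, 0], [0, 0, 0], 2]
    - [[0.2, 0, 0], [0, 0, 0], 2]
    - [[0, 0, 0], [0, 0, 0], 2]

```text
time_s: 37.15
position: [454.5, -315.1, 109.8]
orientation: [-1.058, 1.571, -1.067]
wrist_force: [-0.1, 0.4, -3.0]
width: 26.5
```

move_arm:
  steps:
    - [[0.1, 0, 0], [0, 0, 0], 2]
    - [[0.1, 0, 0], [0, 0, 0], 2]
    - [[0, 0, 0], [0, 0, 0], 2]

```text
time_s: 37.52
position: [454.4, -315.1, 107.8]
orientation: [-0.91, 1.571, -0.919]
wrist_force: [-0.3, -0.5, -2.2]
width: 26.4
```

move_arm:
  steps:
    - [[0.1, 0, 0], [0, 0, 0], 2]
    - [[0.1, 0, 0], [0, 0, 0], 2]
    - [[0.1, 0, 0], [0, 0, 0], 2]
    - [[0, 0, 0], [0, 0, 0], 2]

```text
time_s: 38.02
position: [454.4, -315.0, 104.7]
orientation: [2.797, 1.571, 2.788]
wrist_force: [0.1, -0.4, -2.8]
width: 26.1
```

move_arm:
  steps:
    - [[0.1, 0, 0], [0, 0, 0], 2]
    - [[0.05, 0, 0], [0, 0, 0], 2]
    - [[0, 0, 0], [0, 0, 0], 2]

```text
time_s: 38.4
position: [454.5, -315.1, 104.4]
orientation: [-0.855, 1.57, -0.863]
wrist_force: [-2.5, 2.3, 4.6]
width: 26.5
```

Contact at the expected height. Releasing.

move_arm:
  steps:
    - [[0, 0, 0], [0, 0, 0], 4.5]
    - [[0, 0, 0], [0, 0, 0], 8.5]
    - [[0, 0, 0], [0, 0, 0], 8.5]
    - [[0, 0, 0], [0, 0, 0], 8.5]
    - [[-2, 0, 0], [0, 0, 0], 8.5]
    - [[-4, 0, 0], [0, 0, 0], 8.5]
    - [[-4, 0, 0], [0, 0, 0], 8.5]
    - [[-4, 0, 0], [0, 0, 0], 8.5]
    - [[-4, 0, 0], [0, 0, 0], 8.5]
    - [[-3, 0, 0], [0, 0, 0], 8.5]
    - [[0, 0, 0], [0, 0, 0], 8.5]
    - [[0, 0, 0], [0, 0, 0], 8.5]

```text
time_s: 39.9
position: [454.3, -314.9, 312.4]
orientation: [2.46, 1.57, 2.451]
wrist_force: [0.9, 0.7, -0.3]
width: 85.0
```

```bash
python3 - <<'E'
from h import *
goto([560.6,322.4,163],[0,1]); crops("pics/i4.png")
E
```

```text
t 39.9 pos [ 454.28 -314.94  312.44] y [0.01 1.   0.  ] x [-0.  0. -1.] w 85.0 F [ 0.94  0.66 -0.27] q [-0.75  0.26  0.11  1.42 -0.   -0.74]
shift cm [14.97 63.82 10.08]
rotvec [-0.01 -0.   -0.  ] shift in goal frame [14.94 63.73 10.63]
```

View pics/i4.png

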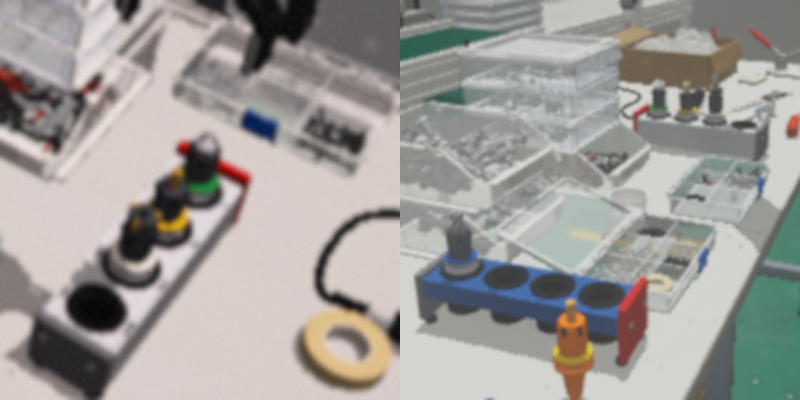

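White is seated in pocket 3. Last is blue.

move_arm:
  steps:
    - [[0, 5.3, 0], [0, 0, 0], 6]
    - [[0, 5.3, 0], [0, 0, 0], 6]
    - [[0, 5.3, 0], [0, 0, 0], 6]
    - [[0, 5.3, 0], [0, 0, 0], 6]
    - [[0, 5.3, 0], [0, 0, 0], 6]
    - [[0, 5.3, 0], [0, 0, 0], 6]
    - [[0, 5.3, 0], [0, 0, 0], 6]
    - [[0, 5.3, 0], [0, 0, 0], 6]
    - [[0, 5.3, 0], [0, 0, 0], 6]
    - [[0, 5.3, 0], [0, 0, 0], 6]
    - [[0, 5.3, 0], [0, 0, 0], 6]
    - [[0, 5.4, 0], [0, 0, 0], 6]

```text
time_s: 41.5
position: [459.4, 323.4, 311.9]
orientation: [-2.537, 1.569, -2.546]
wrist_force: [0.6, 0.4, -0.3]
width: 60.4
```

move_arm:
  steps:
    - [[0, 0, 5], [0, 0, 0], 6]
    - [[0, 0, 5.1], [0, 0, 0], 6]
    - [[2, 0, 0], [0, 0, 0], 6]
    - [[4, 0, 0], [0, 0, 0], 6]
    - [[4, 0, 0], [0, 0, 0], 6]
    - [[3, 0, 0], [0, 0, 0], 6]
    - [[1.5, 0, 0], [0, 0, 0], 6]
    - [[0, 0, 0], [0, 0, 0], 6]
    - [[0, 0, 0], [0, 0, 0], 6]
    - [[0, 0, 0], [0, 0, 0], 6]

```text
time_s: 42.75
position: [561.9, 321.4, 169.9]
orientation: [0.392, 1.568, 0.383]
wrist_force: [0.6, 0.2, 0.4]
width: 60.5
```

```bash
python3 - <<'E'
from h import *
from station import grab_frame
goto([560.6,322.4,105],[0,1])
f=grab_frame("wrist"); print(proj(f,(561.3,322.6,77)));cv2.imwrite("pics/e1.png",f["img"][:,:,::-1])
E
```

```text
t 42.75 pos [561.91 321.39 169.88] y [0.01 1.   0.  ] x [ 0.  0. -1.] w 60.5 F [0.61 0.2  0.41] q [ 0.4   0.49  0.09  1.17 -0.    0.4 ]
shift cm [ 6.49  0.09 -0.15]
rotvec [-0.01  0.   -0.  ] shift in goal frame [ 6.49  0.1  -0.13]
[261.   199.19]
```

View pics/e1.png

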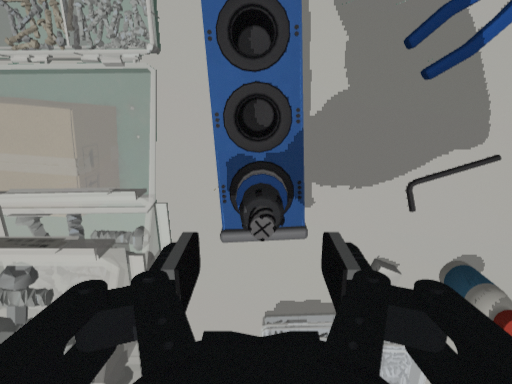

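Blue's rim and ring sit at about (261,195), which matches the predicted (261,199). I'll descend and grip.

move_arm:
  steps:
    - [[1, 0.08, -0.08], [0, 0, 0], 6]
    - [[2.5, 0, 0], [0, 0, 0], 6]
    - [[2.9, 0, 0], [0, 0, 0], 6]
    - [[0, 0, 0], [0, 0, 0], 6]
    - [[0, 0, 0], [0, 0, 0], 6]

```text
time_s: 43.42
position: [560.6, 321.9, 104.9]
orientation: [0.237, 1.57, 0.228]
wrist_force: [0.1, 0.6, 0.3]
width: 60.0
```

move_arm:
  steps:
    - [[0, 0, 0], [0, 0, 0], 4]
    - [[0, 0, 0], [0, 0, 0], 3]
    - [[0, 0, 0], [0, 0, 0], 2]
    - [[0, 0, 0], [0, 0, 0], 2]
    - [[0, 0, 0], [0, 0, 0], 2]
    - [[0, 0, 0], [0, 0, 0], 2]

```text
time_s: 44.18
position: [561.0, 322.2, 105.6]
orientation: [0.438, 1.568, 0.429]
wrist_force: [-1.4, -0.9, 6.4]
width: 26.5
```

move_arm:
  steps:
    - [[-1, 0, 0], [0, 0, 0], 2]
    - [[-2, 0, 0], [0, 0, 0], 2]
    - [[-3, 0, 0], [0, 0, 0], 2]
    - [[-4, 0, 0], [0, 0, 0], 2]
    - [[-4, 0, 0], [0, 0, 0], 2]
    - [[-4, 0, 0], [0, 0, 0], 2]
    - [[-4, 0, 0], [0, 0, 0], 2]
    - [[0, 0, -4.1], [0, 0, 0], 2]
    - [[0, 0, -4.1], [0, 0, 0], 2]
    - [[0, 0, -4.1], [0, 0, 0], 2]
    - [[0, 0, -4.1], [0, 0, 0], 2]
    - [[0, 0, 0], [0, 0, 0], 2]

```text
time_s: 45.68
position: [393.0, 322.8, 324.6]
orientation: [-2.672, 1.569, -2.678]
wrist_force: [1.0, 0.7, -3.6]
width: 26.4
```

```bash
python3 - <<'E'
from h import *
goto([398.8,-313.1,325],[0,1])
E
```

```text
t 45.67 pos [392.97 322.82 324.56] y [ 0.01  1.   -0.  ] x [-0. -0. -1.] w 26.4 F [ 1.01  0.72 -3.59] q [0.53 0.17 0.03 1.43 0.   0.54]
shift cm [  0.01 -63.59   1.  ]
rotvec [-0.01 -0.    0.  ] shift in goal frame [ -0.04 -63.59   0.58]
```

move_arm:
  steps:
    - [[0, -5.3, 0.08], [0, 0, 0], 2]
    - [[0, -5.3, 0.08], [0, 0, 0], 2]
    - [[0, -5.3, 0.08], [0, 0, 0], 2]
    - [[0, -5.3, 0.08], [0, 0, 0], 2]
    - [[0, -5.3, 0.08], [0, 0, 0], 2]
    - [[0, -5.3, 0.08], [0, 0, 0], 2]
    - [[0, -5.3, 0.08], [0, 0, 0], 2]
    - [[0, -5.3, 0.08], [0, 0, 0], 2]
    - [[0, -5.3, 0.08], [0, 0, 0], 2]
    - [[0, -5.3, 0.08], [0, 0, 0], 2]
    - [[0, -5.3, 0.08], [0, 0, 0], 2]
    - [[0, -5.2, 0.08], [0, 0, 0], 2]

```text
time_s: 47.18
position: [400.0, -314.4, 324.0]
orientation: [2.707, 1.571, 2.698]
wrist_force: [0.3, 0.3, -3.8]
width: 26.5
```

move_arm:
  steps:
    - [[2, 0, 0], [0, 0, 0], 2]
    - [[4, 0, 0], [0, 0, 0], 2]
    - [[4, 0, 0], [0, 0, 0], 2]
    - [[4, 0, 0], [0, 0, 0], 2]
    - [[2.6, 0, 0], [0, 0, 0], 2]
    - [[0, 0, 0], [0, 0, 0], 2]
    - [[0, 0, 0], [0, 0, 0], 2]
    - [[0, 0, 0], [0, 0, 0], 2]

```text
time_s: 48.18
position: [401.1, -312.8, 159.9]
orientation: [-0.857, 1.568, -0.866]
wrist_force: [0.1, -0.0, -3.5]
width: 26.4
```

```bash
python3 - <<'E'
from h import *
goto([398.8,-313.1,105.3],[0,1]); crops("pics/e3.png")
E
```

```text
t 48.17 pos [ 401.08 -312.8   159.85] y [ 0.01  1.   -0.  ] x [ 0. -0. -1.] w 26.4 F [ 0.1  -0.01 -3.52] q [-0.82  0.24 -0.3   1.03 -0.   -0.81]
shift cm [ 5.45 -0.02 -0.24]
rotvec [-0.01  0.    0.  ] shift in goal frame [ 5.46 -0.03 -0.23]
```

View pics/e3.png

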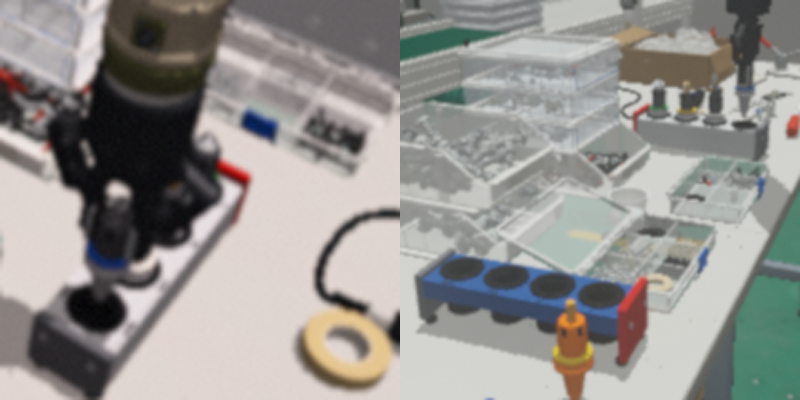

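Blue is over pocket 4. Lowering.

move_arm:
  steps:
    - [[0.5, -0.04, -0.18], [0, 0, 0], 2]
    - [[0.8, 0, 0], [0, 0, 0], 2]
    - [[0, 0, 0], [0, 0, 0], 2]
    - [[0, 0, 0], [0, 0, 0], 2]

```text
time_s: 48.78
position: [398.4, -312.1, 145.1]
orientation: [2.314, 1.57, 2.305]
wrist_force: [-0.1, -0.1, -3.3]
width: 26.2
```

move_arm:
  steps:
    - [[0.8, -0.08, 0.03], [0, 0, 0], 2]
    - [[0.8, 0, 0], [0, 0, 0], 2]
    - [[0.8, 0, 0], [0, 0, 0], 2]
    - [[0.6, 0, 0], [0, 0, 0], 2]
    - [[0.4, 0, 0], [0, 0, 0], 2]
    - [[0.2, 0, 0], [0, 0, 0], 2]
    - [[0, 0, 0], [0, 0, 0], 2]

```text
time_s: 49.65
position: [398.8, -313.0, 109.3]
orientation: [-1.121, 1.571, -1.13]
wrist_force: [1.2, -0.9, -3.5]
width: 26.6
```

move_arm:
  steps:
    - [[0.1, 0, 0], [0, 0, 0], 2]
    - [[0.1, 0, 0], [0, 0, 0], 2]
    - [[0, 0, 0], [0, 0, 0], 2]

```text
time_s: 50.02
position: [398.8, -313.0, 107.3]
orientation: [-1.208, 1.571, -1.217]
wrist_force: [-0.3, -0.5, -4.0]
width: 26.4
```

move_arm:
  steps:
    - [[0.1, 0, 0], [0, 0, 0], 2]
    - [[0.1, 0, 0], [0, 0, 0], 2]
    - [[0.1, 0, 0], [0, 0, 0], 2]
    - [[0, 0, 0], [0, 0, 0], 2]

```text
time_s: 50.52
position: [398.8, -313.1, 105.6]
orientation: [-0.948, 1.57, -0.956]
wrist_force: [-3.2, 2.3, 7.3]
width: 26.3
```

Contact again at the seated height. Releasing and retreating.

move_arm:
  steps:
    - [[0, 0, 0], [0, 0, 0], 4.5]
    - [[0, 0, 0], [0, 0, 0], 8.5]
    - [[0, 0, 0], [0, 0, 0], 8.5]
    - [[0, 0, 0], [0, 0, 0], 8.5]
    - [[-2, 0, 0], [0, 0, 0], 8.5]
    - [[-4, 0, 0], [0, 0, 0], 8.5]
    - [[-4, 0, 0], [0, 0, 0], 8.5]
    - [[-4, 0, 0], [0, 0, 0], 8.5]
    - [[-4, 0, 0], [0, 0, 0], 8.5]
    - [[-3, 0, 0], [0, 0, 0], 8.5]
    - [[0, 0, 0], [0, 0, 0], 8.5]
    - [[0, 0, 0], [0, 0, 0], 8.5]

```text
time_s: 52.02
position: [398.6, -312.8, 313.4]
orientation: [2.351, 1.57, 2.342]
wrist_force: [-0.0, 0.2, -0.6]
width: 84.9
```

```bash
python3 - <<'E'
from h import *
from station import grab_frame
goto([393,-319,316],[0,1])
f=grab_frame("wrist"); s=grab_frame("scene"); g=grab_frame("side")
B=lambda im:cv2.resize(im,(400,300),interpolation=2)
a=np.vstack([np.hstack([B(f["img"][120:330,150:430]),B(s["img"][200:305,280:420])]),np.hstack([B(g["img"][150:210,245:325]),B(g["img"])])])
cv2.imwrite("pics/f1.png",a[:,:,::-1])
c=np.array([483.1,-316.2]);an=3.105
for n,st,lo,hi in [("g",-84,(45,80,40),(85,255,255)),("y",-28,*YEL),("w",28,(0,0,120),(180,70,255)),("b",84,(105,120,40),(125,255,255))]:
    q=c+st*np.array([np.cos(an),np.sin(an)]); print(n,q)
    ring(f,lo,hi,q)
E
```

```text
t 52.02 pos [ 398.59 -312.77  313.42] y [0.01 1.   0.  ] x [-0.  0. -1.] w 84.9 F [-0.04  0.15 -0.56] q [-0.82  0.17 -0.    1.4  -0.   -0.82]
shift cm [-0.26 -0.63 -0.55]
rotvec [-0.01 -0.   -0.  ] shift in goal frame [-0.26 -0.62 -0.56]
g [ 567.04 -319.27]
ring px [256.2  287.69] diam mm [31.25 37.57] -> [ 567.68 -319.19   75.  ]
y [ 511.08 -317.22]
ring px [257.63 249.56] diam mm [33.71 36.39] -> [ 512.1  -316.65   75.  ]
w [ 455.12 -315.18]
ring px [256.52 206.8 ] diam mm [29.58 32.66] -> [ 454.53 -317.31   75.  ]
b [ 399.16 -313.13]
ring px [259.88 162.16] diam mm [35.7  37.18] -> [ 399.25 -312.67   75.  ]
```

View pics/f1.png

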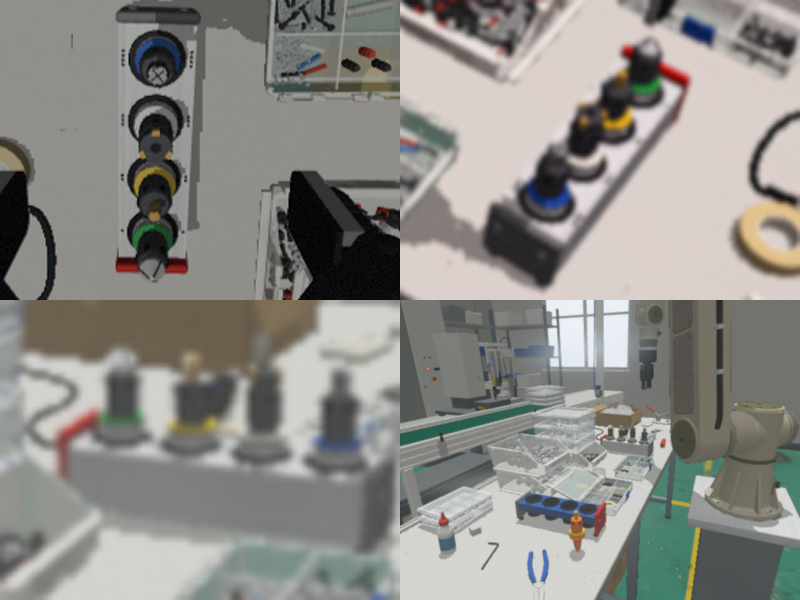

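All three views show the four tools upright and down on the rims. From the red cheek they run green, yellow, white, blue. The gripper is open and about 160 mm above the tool tips. Handing in.

```bash
python3 -c "
from station import hand_in; print(hand_in())"
```

```text
the job is handed in; nothing more can be done
None
```

The four tools now stand in the carrier in the job's order: countersink (green), drill (yellow), insert mill (white) and end mill (blue), counted from its red end. The job was handed in at about 52 s of the 134 s allowed. The orange decoy was not touched.

- **Seating:** each tool made contact at the same TCP height, about 105 mm, at which it had been gripped in the stand. The wrist force read during lowering stayed below 10 N.
- **Final pictures:** all three views show four upright tools on their rims, and the open gripper is well clear above them.
- **Position check:** the measured rings of green, yellow and blue lie within about 1 mm of the pocket positions.
- **Checks that disagreed:**
  - The white ring measured about 2 mm off in y, but its fit was too small (30–33 mm against the 38 mm flange), probably because the white mask merged with the aluminium. I relied on its contact height and the pictures instead.
  - An earlier fit of an emptied stand pocket also failed (57–60 mm against 50 mm), and I did not use it.

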